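# Stack the storage tins squarely in the stacking stand

## Task

Finish the column of tins in the stacking stand: stack the flat-lying tin and the standing tin flat on the tin already there, one on the other in either order, lids up, lengthwise like the bottom tin, each slid home so that it touches both the side posts and the end posts. The standing tin must first be lowered (not toppled) onto its side flat on the worktop, lid up, and let go, then taken again for stacking. Set the tins down gently, do not shift the bottom tin, and leave the other things where they are.

Things in the scene. Friction and masses are not known exactly. Their poses are not given: they have to be found in the camera images.
- stacking_stand: Fixed rigid steel stand: plate 185 x 100 x 4 mm with four round posts, 12 mm thick, top 106 mm above the worktop. Origin on the worktop under the middle of the column; x along the tins' length, z up. Post axes (x, y): side (-50, 39), (50, 39); end (81, -20), (81, 20) mm; -x and -y sides open. A tin touching all posts is centred at x = y = 0, length along x.
- top_place (a point): Point fixed in the stand where the centre of the top tin shall be, 109 mm above the worktop; the middle tin's centre is then 67 mm and the bottom tin's 25 mm above the worktop. Axes as the stand. Between the two side posts an 88 mm gap lets a finger pass beside the middle of a tin.
- tin_base: Closed metal tin, 150 x 66 x 42 mm, 0.25 to 0.5 kg; all three alike. Origin at its centre; x along its length, y its width, z its thickness, +z out of the lid (marked by an 11 mm stepped band round that face and a pressed panel). This one already lies home in the stand, loose, lid up: the bottom of the column.
- tin_flat: Closed metal tin, 150 x 66 x 42 mm, 0.25 to 0.5 kg; all three alike. Origin at its centre; x along its length, y its width, z its thickness, +z out of the lid (marked by an 11 mm stepped band round that face and a pressed panel). This one lies flat on the worktop, lid up, to the right of the stand. Once it is gone, the worktop about x = 0.47, y = -0.26 m is clear for laying a tin down.
- tin_standing: Closed metal tin, 150 x 66 x 42 mm, 0.25 to 0.5 kg; all three alike. Origin at its centre; x along its length, y its width, z its thickness, +z out of the lid (marked by an 11 mm stepped band round that face and a pressed panel). This one stands on one of its 66 x 42 mm ends on the worktop, 150 mm tall, +x up, to the right of the stand, its lid face looking to the right and usually somewhat towards the robot.
- order_bell: Counter bell, 86 mm across, 68 mm high, origin under its centre. Bystander.
- ramekin: White ramekin, 84 mm across, 42 mm high, origin under its centre. Bystander.
- label_tape: Roll of tape lying flat, 98 mm across, 25 mm high, origin under its centre. Bystander.
- pepper_mill: Dark wooden pepper mill, 58 mm across, 170 mm high, origin under its centre. Bystander.
Things that resemble listed ones, but are neither listed nor needed, are in the scene too. What is shaped like the tin_standing but red is not meant.

How it is judged:
By the outcome, as a careful person would: the job done as asked, in the order asked, and still so for the second after the job is handed in, with the robot touching nothing.
It also fails if it takes over 72 s, if anything falls off the work surface, if the arm or the gripper's body presses on something with over 40 N, if the wrist force passes 120 N, or if a joint passes its speed limit or range.

## Robot

A 6-joint arm with a two-finger parallel gripper is mounted at the origin on a cart in front of the work surface, level with it; the furniture and walls round the work are solid. World frame = base frame: x ahead of the robot, y to its left, z up, the work surface at z = 0. Lengths are in m, angles in rad, forces in N, time in s.
With the tool pointing down it reaches from about 0.35 to 0.725 m from the base axis. Payload 6 kg.
Tool frame: the origin (TCP) lies midway between the tips of the shut fingers; the grasp point (between the pads) lies behind it (ctrl.tcp_to_grasp is the z of the grasp point in the tool frame, in m); z points along the fingers, y is the direction in which the jaws open and shut (so a half turn about z gives the same grasp; the last joint's range is limited). The gripper opens to 85 mm and grips with 20 to 120 N. Pads are 22 mm wide; open, the fingers measure 114 mm over their backs; the gripper's body (76 mm by 85 mm) begins 54 mm behind the grasp point. The pads swing forward as they close: fully open they stand 13 mm farther back than shut.
Start: joints at [-1.012, 0.04, 0.085, 0, -1.615, -0.334], TCP at [0.134, -0.585, 0.231] pointing down, gripper open.
Joint ranges: [-2.56, 2.56], [-1.29, 2.01], [-1.08, 1.49], [-3.29, 1.98], [-2.81, -0.18], [-2.99, 2.99]. Speed limits (rad/s): [2.57, 2.57, 3.01, 3.14, 3.14, 3.14].

## Interface

Orientations are given as a unit quaternion [w, x, y, z].
In Python, from bench import ctrl, vision gives the robot as it stands.
- The arm moves only by the shell command python3 -m jog 'ROWS'. ROWS is JSON, a list that holds one entry, the list of rows, each a list of 5 numbers: the gripper command: -1 is shut, 1 is fully open, values between are in proportion, then the shift along the tool's x, y, z in cm, then the turn about the tool's z in rad. In form: [[[gripper, x, y, z, roll], ...]]. A call has 1 to 10 rows; each row is the pose to reach, as a shift and turn from the pose measured when the call began, along the tool's axes at that moment; what a row does not reach only later rows make up. A row lasts 1/10 s, in which the tool goes at most 50 mm and 8.59 degrees, less where a joint would pass 70% of its speed; a pose out of reach is approached as far as the arm can. A call with a gripper value outside its range is refused whole. The fingers move at their own pace and stop on an object; the grip force is fixed at half the most. Time passes only in rows, so rows that repeat a pose let the fingers close. It gives the time, the measured TCP pose, the force and the opening at its end, in the units of the state.
- ctrl.observe(): the state, without advancing time (a new reading comes with each control period).
- vision.camera(name): name is "scene" or "top"; returns a dict with "frame" (400x640x3 uint8, red, green, blue), "z_map" (400x640 float32, m along the optical axis (not along the pixel's ray), 0 where there is no reading), "fx", "fy", "cx", "cy" (pixels), "R" (3x3) and "t" (3): a world point X has camera coordinates R X + t. Camera axes: x right, y down, z forward; pixel columns grow to the right and rows downward; lengths in m; the calibration is good to about 2 mm. A picture is of the moment at which its call begins.
- ctrl.hand_in(): hands the job in, once; it reports no verdict.
The state is a dict: "time": time; "q": joint angles; "joint_vel": joint speeds; "effort": joint torques, N m; "eef_pos": TCP position; "ee_rot": TCP orientation; "ft_force": force on the tool from outside, world axes, zero at the start; "torque": the same for the moment, N m; "gripper_width": finger opening in m.
Only numpy, scipy, OpenCV 4.12 (cv2) and the standard library are available. Lean on these libraries where they do the work, as an engineer would, in place of code of your own. Each camera call takes 0.05 s, during which the arm holds its last target.

## Working session

There is one attempt and no reset: what is moved stays moved. The work goes in short steps, Python scripts to look and compute and a shell command to move; the robot and the scene stay as the last step left them, time stands still between calls to the robot, and variables do not carry over. Pictures are saved under pics/ and viewed, and the job is handed in when it is done.

```bash
ls -la; mkdir -p pics; python3 - <<'E'
from bench import ctrl, vision
import cv2,numpy as np
s=ctrl.observe()
for k,v in s.items(): print(k,np.round(v,4))
print(ctrl.tcp_to_grasp)
for n in("scene","top"):
    c=vision.camera(n)
    cv2.imwrite(f"pics/{n}0.png",c["frame"][:,:,::-1])
    np.savez(f"pics/{n}0.npz",**c)
    print(n,c["fx"],c["cx"],c["cy"],np.round(c["R"],3).tolist(),np.round(c["t"],3), (-c["R"].T@c["t"]).round(3))
E
```

```text
total 12
drwxr-xr-x  3 agent agent 4096 Dec  7 11:00 .
drwxr-xr-x 23 root  root  4096 Dec  7 11:00 ..
drwxr-xr-x  2 agent agent 4096 Dec  7 11:00 pics
time 0.0
q [-1.0123e+00  4.0800e-02  8.3800e-02 -4.0000e-04 -1.6155e+00 -3.3370e-01]
joint_vel [ 0.0013 -0.0009  0.001  -0.0007  0.0001 -0.0003]
effort [ 1.30000e-03 -3.68212e+01  3.47422e+01  6.93270e+00 -5.50000e-03
 -0.00000e+00]
eef_pos [ 0.1337 -0.5846  0.2303]
ee_rot [-2.000e-04 -1.122e-01  9.937e-01  8.000e-04]
ft_force [-0.5698 -0.2438  0.8366]
torque [ 0.0195  0.0118 -0.015 ]
gripper_width 0.0853
-0.0187
scene 516.0882119484828 312.1786594222518 204.27804830385566 [[-0.495, -0.869, -0.003], [-0.349, 0.202, -0.915], [0.795, -0.452, -0.403]] [0.113 0.298 1.048] [-0.674  0.512  0.696]
top 492.1248025016072 320.4075898281289 199.71071636629827 [[0.009, -1.0, -0.01], [-0.998, -0.008, -0.055], [0.055, 0.01, -0.998]] [-0.161  0.502  1.345] [ 0.428 -0.171  1.369]
```

View pics/scene0.png

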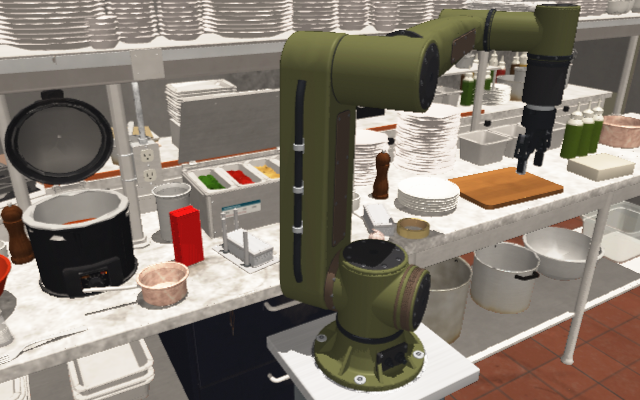

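View pics/top0.png

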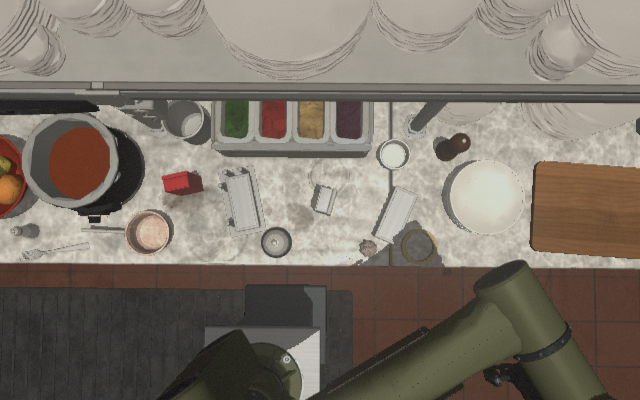

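```bash
cat > h.py <<'E'
import numpy as np,cv2
def load(n): 
    return dict(np.load(f"pics/{n}.npz"))
def xyz(c,u,v,d=None):
    d=c["z_map"][int(round(v)),int(round(u))] if d is None else d
    p=np.array([(u-c["cx"])/c["fx"]*d,(v-c["cy"])/c["fy"]*d,d])
    return c["R"].T@(p-c["t"])
def atz(c,u,v,z):
    r=c["R"].T@np.array([(u-c["cx"])/c["fx"],(v-c["cy"])/c["fy"],1]); o=-c["R"].T@c["t"]
    return o+r*(z-o[2])/r[2]
def cloud(c):
    v,u=np.mgrid[:400,:640]; d=c["z_map"]
    p=np.stack([(u-c["cx"])/c["fx"]*d,(v-c["cy"])/c["fy"]*d,d],-1)
    w=(p-c["t"])@c["R"]; w[d==0]=np.nan
    return w
def crop(c,u0,v0,u1,v1,k,fn):
    im=c["frame"][v0:v1,u0:u1,::-1]
    im=cv2.resize(im,None,fx=k,fy=k,interpolation=cv2.INTER_CUBIC)
    cv2.imwrite("pics/"+fn,im)
def proj(c,X):
    p=c["R"]@np.asarray(X,float)+c["t"]; return p[0]/p[2]*c["fx"]+c["cx"],p[1]/p[2]*c["fy"]+c["cy"]
E
python3 - <<'E'
from h import *
c=load("top0"); crop(c,205,145,435,265,3.4,"top0c.png")
w=cloud(c)
im=np.clip(np.nan_to_num(w[145:265,205:435,2])*1500,0,255).astype(np.uint8)
cv2.imwrite("pics/top0z.png",cv2.resize(cv2.applyColorMap(im,cv2.COLORMAP_JET),None,fx=3.4,fy=3.4,interpolation=cv2.INTER_NEAREST))
s=load("scene0"); crop(s,120,170,440,310,2.5,"scene0c.png")
E
```

```text
(no output)
```

View pics/top0c.png

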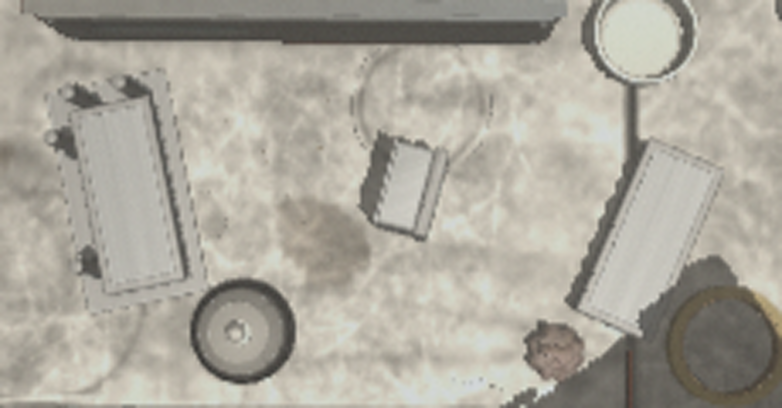

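View pics/top0z.png

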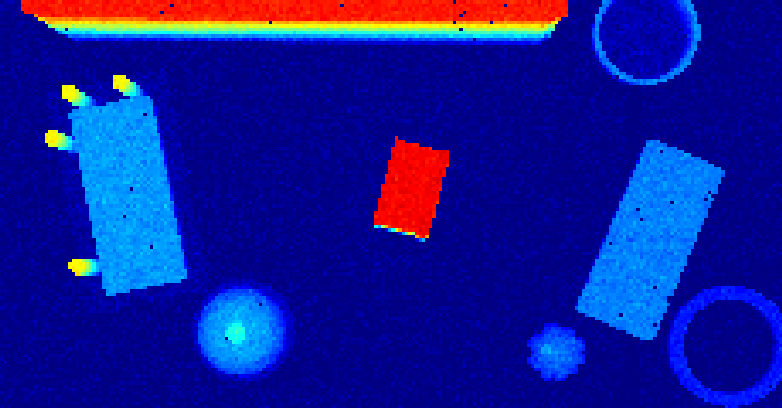

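View pics/scene0c.png

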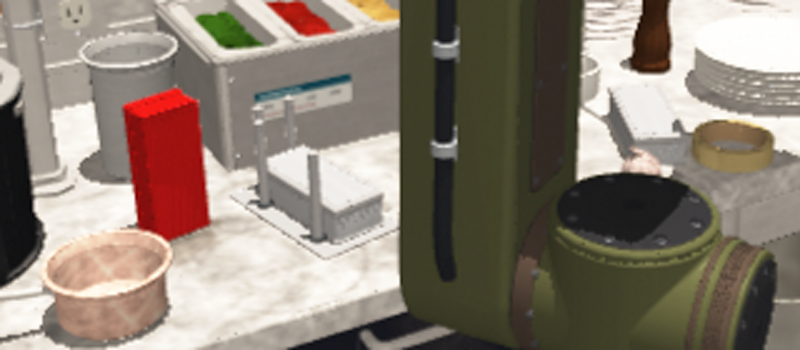

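```bash
cat >> h.py <<'E'
def rect(c,win,zlo,zhi,ztop):
    u0,v0,u1,v1=win
    w=cloud(c); m=np.zeros((400,640),np.uint8)
    z=w[v0:v1,u0:u1,2]; m[v0:v1,u0:u1]=(z>zlo)&(z<zhi)
    m=cv2.morphologyEx(m,cv2.MORPH_CLOSE,np.ones((3,3)));m=cv2.morphologyEx(m,cv2.MORPH_OPEN,np.ones((3,3)))
    n,l,st,_=cv2.connectedComponentsWithStats(m); k=1+np.argmax(st[1:,4]); m=(l==k)
    vv,uu=np.nonzero(m)
    P=np.array([atz(c,a,b,ztop)[:2] for a,b in zip(uu,vv)])
    r=cv2.minAreaRect((P*1000).astype(np.float32))
    mz=np.median(w[m][:,2])
    (cx,cy),(a,b),an=r
    if a<b: a,b=b,a; an+=90
    an=(an+90)%180-90
    return (round(cx,1),round(cy,1)),(round(a,1),round(b,1)),round(an,2),"centroid",P.mean(0).round(4)*1000,"z",round(float(mz)*1000,1),st[k,4]
E
python3 - <<'E'
from h import *
c=load("top0")
print("base",rect(c,(222,160,262,235),.037,.055,.046))
print("flat",rect(c,(370,180,425,250),.034,.050,.042))
print("stand",rect(c,(310,180,342,220),.135,.165,.150))
# posts: top pixels
w=cloud(c)
m=((w[...,2]>.095)&(w[...,2]<.115)); m[:, :215]=0; m[:,262:]=0; m[:160]=0; m[240:]=0
n,l,st,ce=cv2.connectedComponentsWithStats(m.astype(np.uint8))
for i in range(1,n): print(st[i],ce[i],atz(c,*ce[i],.106).round(4))
z0=w[...,2]
print("table z",np.nanmedian(z0[215:235,330:345]))
E
```

```text
base ((494.1, 55.6), (151.1, 69.1), 12.22, 'centroid', array([493.6,  54.2]), 'z', nan, np.int32(1384))
flat ((461.9, -360.2), (149.5, 66.1), -23.02, 'centroid', array([ 461.7, -360. ]), 'z', nan, np.int32(1365))
stand ((495.9, -171.0), (63.8, 41.7), -14.49, 'centroid', array([ 495.7, -171. ]), 'z', 149.9, np.int32(430))
[238 167   5   4  18] [239.77777778 168.5       ] [0.5768 0.0512 0.106 ]
[223 170   5   5  20] [224.9 171.7] [0.5682 0.0895 0.106 ]
[218 183   5   5  21] [220. 185.] [0.5336 0.1015 0.106 ]
[225 221   5   5  19] [227.15789474 222.84210526] [0.4363 0.0812 0.106 ]
table z 0.0010894303076548447
```

```bash
python3 - <<'E'
from h import *
A=np.array([[81,-20],[81,20],[50,39],[-50,39]],float)
B=np.array([[576.8,51.2],[568.2,89.5],[533.6,101.5],[436.3,81.2]])
a=A-A.mean(0);b=B-B.mean(0)
th=np.arctan2((a[:,0]*b[:,1]-a[:,1]*b[:,0]).sum(),(a*b).sum())
R=np.array([[np.cos(th),-np.sin(th)],[np.sin(th),np.cos(th)]])
t=B.mean(0)-R@A.mean(0); print(np.degrees(th),t,(A@R.T+t-B).round(2))
c=load("top0")
w=cloud(c);m=np.abs(w[...,2]-.046)<.006; m[:,:222]=0;m[:,262:]=0;m[:160]=0;m[235:]=0
vv,uu=np.nonzero(m);P=np.array([atz(c,x,y,.046)[:2] for x,y in zip(uu,vv)])*1000
q=(P-t)@R
# histogram edges
for k in(0,1):
    print(np.percentile(q[:,k],[0.5,2,50,98,99.5]).round(1))
# edge by count
core=q[np.abs(q[:,1])<25]; print("len area", len(q))
for k,o in((0,1),(1,0)):
    s=q[np.abs(q[:,o])<(20 if o==1 else 35)]
    h,e=np.histogram(s[:,k],bins=np.arange(-90,90,2)); nz=np.nonzero(h>0.4*np.median(h[h>0]))[0]; print(e[nz[0]],e[nz[-1]+1])
E
```

```text
12.08945466941314 [493.20726973  53.30021168] [[-0.2  -0.49]
 [ 0.02  0.32]
 [ 0.33  0.41]
 [-0.15 -0.24]]
[-73.4 -71.1   0.6  73.7  76.7]
[-32.4 -31.3   1.   32.8  34.2]
len area 1340
-74 76
-32 34
```

```bash
cat >> h.py <<'E'
from scipy.spatial.transform import Rotation as Rn
def go(target,jaw_deg=None,tool_x=None):
    from bench import ctrl
    s=ctrl.observe(); q=np.array(s["ee_rot"]); R=Rn.from_quat(q[[1,2,3,0]]).as_matrix()
    d=R.T@(np.array(target)-s["eef_pos"])*100
    yaw=np.degrees(np.arctan2(R[1,1],R[0,1]))
    out=""
    if jaw_deg is not None:
        dy=(jaw_deg-yaw+90)%180-90; out=f"roll {-np.radians(dy):.3f} (or {-np.radians(dy)-np.pi*np.sign(-dy):.3f})"
    print("t",round(s["time"],2),"pos",np.round(s["eef_pos"],4),"jaw yaw",yaw.round(2),"tilt",R[:,2].round(4),"q6",round(s["q"][5],3),"w",round(s["gripper_width"],4),"F",np.round(s["ft_force"],1))
    print("shift cm",d.round(2),"dist",np.linalg.norm(d).round(1),out)
E
python3 - <<'E'
from h import *
go([.462,-.360,.13],67)
E
```

```text
t 0.1 pos [ 0.1337 -0.5846  0.2304] jaw yaw 102.88 tilt [-5.0e-04  1.5e-03 -1.0e+00] q6 -0.334 w 0.0852 F [-0.6 -0.4 -0.9]
shift cm [-37.01  14.56  10.06] dist 41.0 roll 0.626 (or -2.515)
```

```bash
python3 -m jog '[[[1,-4,1.5,0.5,0.08],[1,-8.5,3.3,1,0.2],[1,-13,5.1,2,0.33],[1,-17.5,6.9,3,0.45],[1,-22,8.7,4.5,0.57],[1,-26.5,10.5,6,0.626],[1,-31,12.3,8,0.626],[1,-35,13.8,9.5,0.626],[1,-37,14.56,10,0.626],[1,-37,14.56,10,0.626]]]'; python3 - <<'E'
from h import *
go([.462,-.360,.0],67)
E
```

```text
time: 1.1
eef_pos: [0.4632, -0.3577, 0.1282]
ee_rot: [-0.002, 0.198, 0.98, 0.001]
ft_force: [0.5, 0.4, 0.1]
gripper_width: 0.0859
t 1.1 pos [ 0.4632 -0.3577  0.1282] jaw yaw 67.21 tilt [-0.0036  0.0035 -1.    ] q6 -1.652 w 0.0859 F [0.5 0.4 0.1]
shift cm [-0.04 -0.28 12.82] dist 12.8 roll 0.004 (or -3.138)
```

```bash
cat > snap.py <<'E'
import sys
from bench import vision
from h import *
tag=sys.argv[1]
for n in("scene","top"):
    c=vision.camera(n); np.savez(f"pics/{n}{tag}.npz",**c)
c=load("top"+tag); crop(c,205,135,445,275,3.3,f"top{tag}c.png")
c=load("scene"+tag); crop(c,180,130,500,330,2.5,f"scene{tag}c.png")
E
python3 snap.py 1
```

```text
(no output)
```

View pics/top1c.png

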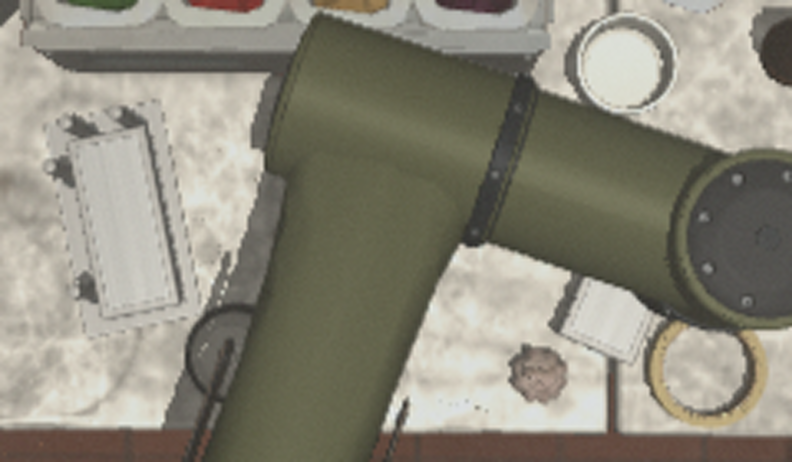

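View pics/scene1c.png

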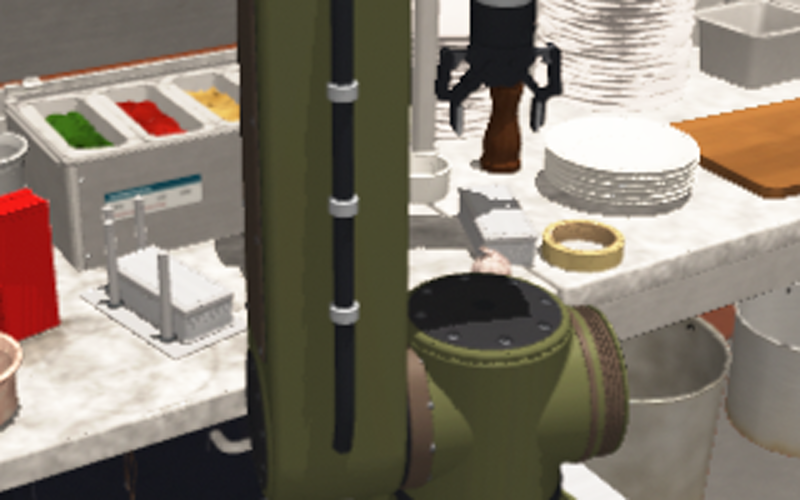

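```bash
python3 - <<'E'
from h import *
c=load("top1"); w=cloud(c)
for u,v in((320,160),(315,200),(360,180),(390,200),(430,205)): print(u,v,w[v,u].round(3))
E
```

```text
320 160 [ 0.543 -0.161  0.523]
315 200 [ 0.474 -0.153  0.526]
360 180 [ 0.509 -0.23   0.529]
390 200 [ 0.475 -0.282  0.519]
430 205 [ 0.466 -0.346  0.542]
```

```bash
python3 -m jog '[[[1,0,-0.28,4,0],[1,-0.04,-0.28,8,0],[1,-0.04,-0.28,11,0],[1,-0.04,-0.28,12.3,0],[1,-0.04,-0.28,12.8,0],[1,-0.04,-0.28,12.8,0]]]'; python3 - <<'E'
from h import *
go([.462,-.360,.0],67)
E
```

```text
time: 1.8
eef_pos: [0.461, -0.3631, 0.0032]
ee_rot: [-0.0, 0.199, 0.98, 0.0]
ft_force: [0.6, -1.0, 0.2]
gripper_width: 0.0851
t 1.8 pos [ 0.461  -0.3631  0.0032] jaw yaw 67.04 tilt [-6.e-04  8.e-04 -1.e+00] q6 -1.645 w 0.0851 F [ 0.6 -1.   0.2]
shift cm [0.03 0.33 0.32] dist 0.5 roll 0.001 (or -3.141)
```

```bash
python3 -m jog '[[[1,0,0.3,0.3,0],[1,0,0.3,0.3,0],[0.4,0,0.3,0.3,0],[0,0,0.3,0.3,0],[-1,0,0.3,0.3,0],[-1,0,0.3,0.3,0],[-1,0,0.3,0.3,0],[-1,0,0.3,0.3,0]]]'; python3 - <<'E'
from h import *
go([.462,-.360,.0],67)
E
```

```text
time: 2.6
eef_pos: [0.4629, -0.3608, 0.0016]
ee_rot: [0.0, 0.199, 0.98, -0.0]
ft_force: [-0.9, 1.4, 6.8]
gripper_width: 0.0655
t 2.6 pos [ 0.4629 -0.3608  0.0016] jaw yaw 67.06 tilt [ 9.e-04 -5.e-04 -1.e+00] q6 -1.651 w 0.0655 F [-0.9  1.4  6.8]
shift cm [0.12 0.04 0.16] dist 0.2 roll 0.001 (or -3.141)
```

```bash
python3 -m jog '[[[-1,0.1,0,-0.7,0],[-1,0.1,0,-3,0],[-1,0.1,0,-7,0],[-1,0.1,0,-11.5,0],[-1,0.1,0,-16,0],[-1,0.1,0,-19.5,0],[-1,0.1,0,-21,0],[-1,0.1,0,-21,0]]]'; python3 - <<'E'
from h import *
go([.488,.044,.21],102.1)
E
```

```text
time: 3.4
eef_pos: [0.4624, -0.3604, 0.2131]
ee_rot: [0.002, 0.199, 0.98, -0.0]
ft_force: [0.6, 0.8, -3.8]
gripper_width: 0.0653
t 3.4 pos [ 0.4624 -0.3604  0.2131] jaw yaw 67.06 tilt [ 0.0037 -0.0012 -1.    ] q6 -1.651 w 0.0653 F [ 0.6  0.8 -3.8]
shift cm [13.4  38.24  0.27] dist 40.5 roll -0.612 (or 2.530)
```

```bash
python3 -m jog '[[[-1,1,2.5,0,-0.05],[-1,2.5,7,0,-0.13],[-1,4,11.5,0,-0.22],[-1,5.5,16,0,-0.31],[-1,7.1,20.5,0,-0.4],[-1,8.7,25,0,-0.49],[-1,10.2,29.3,0,-0.57],[-1,11.7,33.5,0,-0.612],[-1,12.9,36.7,0.2,-0.612],[-1,13.4,38.2,0.2,-0.612]]]'; python3 snap.py 2;  python3 - <<'E'
from h import *
go([.4893,.0447,.21],102.1)
E
```

```text
time: 4.4
eef_pos: [0.4865, 0.0462, 0.2068]
ee_rot: [-0.001, -0.107, 0.994, -0.001]
ft_force: [0.5, 0.0, -3.4]
gripper_width: 0.065
t 4.5 pos [0.487  0.0452 0.2077] jaw yaw 102.29 tilt [-9.0e-04 -2.2e-03 -1.0e+00] q6 -1.863 w 0.0652 F [ 0.4 -0.1 -2.9]
shift cm [-0.22 -0.09 -0.23] dist 0.3 roll 0.003 (or -3.138)
```

View pics/top2c.png

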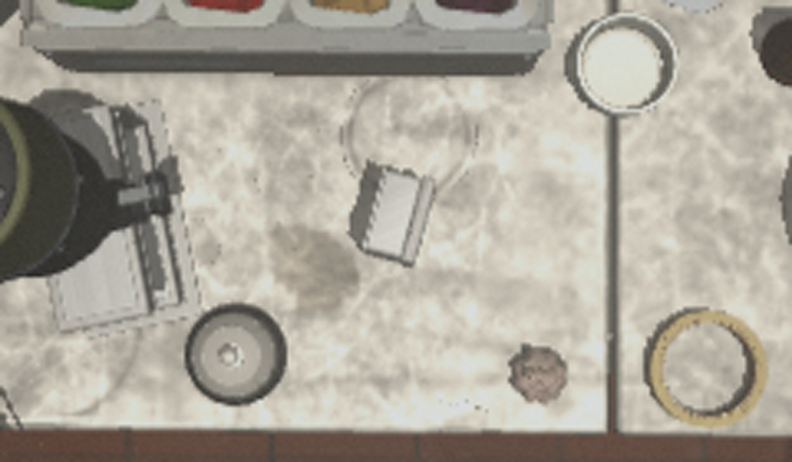

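View pics/scene2c.png

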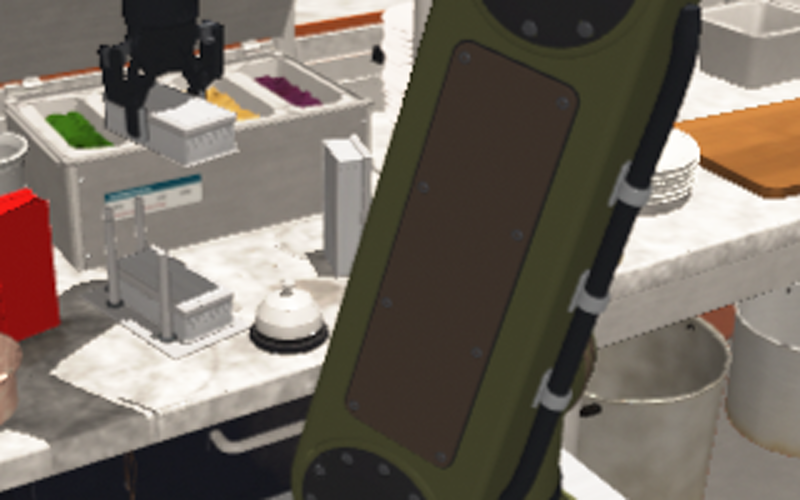

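```bash
python3 -m jog '[[[-1,-0.2,-0.1,3,0.003],[-1,-0.2,-0.1,7,0.003],[-1,-0.2,-0.1,11,0.003],[-1,-0.2,-0.1,13.3,0.003],[-1,-0.2,-0.1,14,0.003],[-1,-0.2,-0.1,14,0.003]]]'; python3 snap.py 3;  python3 - <<'E'
from h import *
go([.4893,.0447,.052],102.1)
E
```

```text
time: 5.1
eef_pos: [0.4883, 0.043, 0.0664]
ee_rot: [-0.002, -0.105, 0.994, -0.002]
ft_force: [-0.9, -0.8, -2.4]
gripper_width: 0.0654
t 5.2 pos [0.4898 0.0439 0.0691] jaw yaw 102.08 tilt [ 0.001  -0.0022 -1.    ] q6 -1.863 w 0.0653 F [ 0.   0.3 -2.3]
shift cm [0.04 0.09 1.71] dist 1.7 roll -0.000 (or 3.141)
```

View pics/scene3c.png

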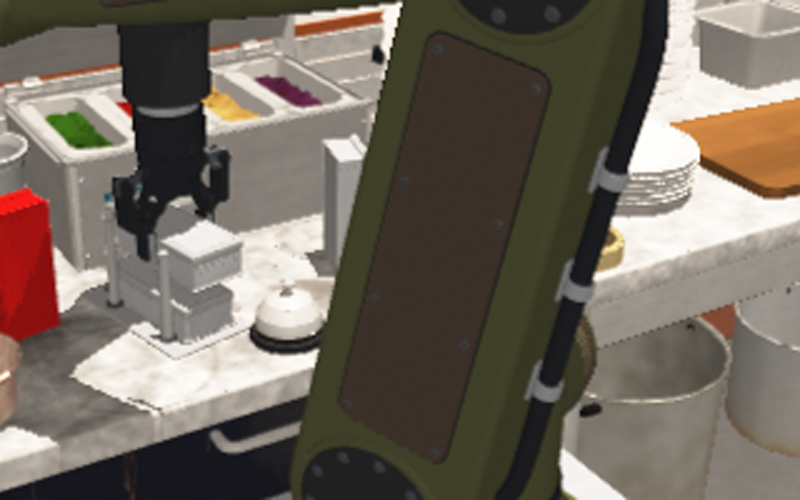

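```bash
python3 -m jog '[[[-1,0,0,1,0],[-1,0,0,1.6,0],[-1,0,0,1.7,0],[-1,0,0.3,1.8,0],[-1,0,0.5,1.8,0],[-1,0,0.6,1.8,0],[-1,0,0.6,1.8,0]]]'; python3 - <<'E'
from h import *
go([.4935,.0538,.048],102.1)
E
```

```text
time: 5.9
eef_pos: [0.4887, 0.05, 0.0513]
ee_rot: [0.001, -0.105, 0.994, -0.001]
ft_force: [0.2, 0.0, -3.8]
gripper_width: 0.0654
t 5.9 pos [0.4887 0.05   0.0513] jaw yaw 102.11 tilt [ 0.0013 -0.002  -1.    ] q6 -1.876 w 0.0654 F [ 0.2  0.  -3.8]
shift cm [-0.55  0.27  0.33] dist 0.7 roll 0.000 (or -3.141)
```

Now slide to y contact, watching force.

```bash
python3 -m jog '[[[-1,0,0.15,0,0],[-1,0,0.3,0,0],[-1,0,0.4,0,0],[-1,0,0.4,0,0]]]'; python3 - <<'E'
from h import *
go([.4935,.0538,.048],102.1)
E
```

```text
time: 6.3
eef_pos: [0.4883, 0.0522, 0.0516]
ee_rot: [0.001, -0.106, 0.994, -0.003]
ft_force: [4.5, -8.3, -4.5]
gripper_width: 0.0656
t 6.3 pos [0.4883 0.0522 0.0516] jaw yaw 102.12 tilt [ 0.0022 -0.0057 -1.    ] q6 -1.884 w 0.0656 F [ 4.5 -8.3 -4.5]
shift cm [-0.54  0.05  0.36] dist 0.7 roll 0.000 (or -3.141)
```

```bash
python3 -m jog '[[[-1,-0.2,0.1,0,0],[-1,-0.35,0.1,0,0],[-1,-0.5,0.1,0,0],[-1,-0.65,0.1,0,0],[-1,-0.65,0.1,0,0]]]'; python3 - <<'E'
from h import *
go([.4935,.0538,.048],102.1)
E
```

```text
time: 6.8
eef_pos: [0.4939, 0.0532, 0.0512]
ee_rot: [-0.0, -0.106, 0.994, -0.004]
ft_force: [-0.7, -6.3, -2.6]
gripper_width: 0.0655
t 6.8 pos [0.4939 0.0532 0.0512] jaw yaw 102.12 tilt [ 3.0e-04 -8.3e-03 -1.0e+00] q6 -1.881 w 0.0655 F [-0.7 -6.3 -2.6]
shift cm [0.03 0.07 0.32] dist 0.3 roll 0.000 (or -3.141)
```

```bash
python3 -m jog '[[[-1,-0.15,0.1,0,0],[-1,-0.3,0.1,0,0],[-1,-0.4,0.1,0,0],[-1,-0.4,0.1,0,0]]]'; python3 - <<'E'
from h import *
go([.4935,.0538,.048],102.1)
E
```

```text
time: 7.2
eef_pos: [0.4938, 0.0531, 0.0511]
ee_rot: [-0.005, -0.106, 0.994, -0.006]
ft_force: [-22.7, -5.9, 10.0]
gripper_width: 0.0653
t 7.2 pos [0.4938 0.0531 0.0511] jaw yaw 102.12 tilt [-0.009  -0.0126 -0.9999] q6 -1.88 w 0.0653 F [-22.7  -5.9  10. ]
shift cm [0.01 0.08 0.31] dist 0.3 roll 0.000 (or -3.141)
```

```bash
python3 -m jog '[[[-1,-0.1,0.1,0,0],[-1,-0.1,0.1,0.15,0],[-1,-0.1,0.1,0.25,0],[-1,-0.1,0.1,0.35,0],[-1,-0.1,0.1,0.4,0],[-1,-0.1,0.1,0.4,0]]]'; python3 - <<'E'
from h import *
go([.4935,.0538,.048],102.1)
E
```

```text
time: 7.8
eef_pos: [0.4937, 0.053, 0.0485]
ee_rot: [-0.006, -0.106, 0.994, -0.007]
ft_force: [-11.6, -5.8, 7.4]
gripper_width: 0.0653
t 7.8 pos [0.4937 0.053  0.0485] jaw yaw 102.14 tilt [-0.0109 -0.0151 -0.9998] q6 -1.881 w 0.0653 F [-11.6  -5.8   7.4]
shift cm [0.   0.09 0.05] dist 0.1 roll 0.001 (or -3.141)
```

```bash
python3 -m jog '[[[-1,0.05,-0.05,0,0],[-1,0.05,-0.03,0.1,0],[-1,0,0,0.2,0],[-1,0,0,0.25,0],[-1,0,0,0.25,0]]]'; python3 snap.py 4; python3 - <<'E'
from h import *
go([.4935,.0538,.048],102.1)
E
```

```text
time: 8.3
eef_pos: [0.4938, 0.0526, 0.0483]
ee_rot: [-0.006, -0.106, 0.994, -0.007]
ft_force: [-12.1, -3.1, 12.7]
gripper_width: 0.0654
t 8.4 pos [0.4938 0.0526 0.0483] jaw yaw 102.16 tilt [-0.0103 -0.0159 -0.9998] q6 -1.881 w 0.0654 F [-12.3  -1.2  12.2]
shift cm [-0.    0.12  0.03] dist 0.1 roll 0.001 (or -3.141)
```

View pics/scene4c.png

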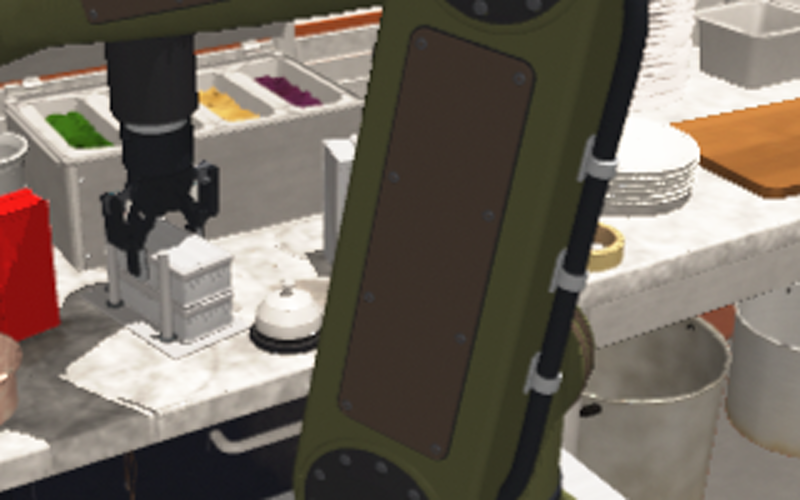

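```bash
python3 -m jog '[[[0.6,0,0.02,0,0],[0.7,0,0,0,0],[1,0,0,0,0],[1,0,0,0,0],[1,0,0,0,0]]]'; python3 - <<'E'
from h import *
go([.4935,.0538,.048],102.1)
E
```

```text
time: 8.9
eef_pos: [0.4938, 0.0526, 0.0481]
ee_rot: [-0.006, -0.106, 0.994, -0.007]
ft_force: [0.6, -0.0, -0.8]
gripper_width: 0.0852
t 8.9 pos [0.4938 0.0526 0.0481] jaw yaw 102.16 tilt [-0.0104 -0.016  -0.9998] q6 -1.881 w 0.0852 F [ 0.6 -0.  -0.8]
shift cm [0.   0.12 0.01] dist 0.1 roll 0.001 (or -3.141)
```

```bash
python3 -m jog '[[[1,0,0,-1.5,0],[1,0,0,-5,0],[1,0,0,-9,0],[1,0,0,-13.5,0],[1,0,0,-18,0],[1,0,0,-21.5,0],[1,0,-2,-22,0],[1,0,-4,-22,0]]]'; python3 - <<'E'
from h import *
go([.496,-.171,.22],165.5)
c=load("top2"); w=cloud(c)
print("standing",rect(c,(305,170,345,225),.135,.165,.150))
def obj(win,lo,hi):
    u0,v0,u1,v1=win; p=w[v0:v1,u0:u1].reshape(-1,3); p=p[(p[:,2]>lo)&(p[:,2]<hi)]; print(win,p.min(0).round(3),p.max(0).round(3))
obj((374,135,414,172),.02,.06);obj((355,236,382,262),.008,.06);obj((398,225,440,270),.015,.04);obj((260,225,295,260),.02,.09)
E
```

```text
time: 9.7
eef_pos: [0.5051, 0.0169, 0.272]
ee_rot: [-0.004, -0.106, 0.994, -0.007]
ft_force: [0.8, 0.4, -0.9]
gripper_width: 0.0856
t 9.7 pos [0.5051 0.0169 0.272 ] jaw yaw 102.23 tilt [-0.0059 -0.0147 -0.9999] q6 -1.797 w 0.0856 F [ 0.8  0.4 -0.9]
shift cm [  4.83 -18.1    5.48] dist 19.5 roll -1.104 (or 2.037)
standing ((495.9, -171.0), (63.8, 41.7), -14.49, 'centroid', array([ 495.7, -171. ]), 'z', nan, np.int32(430))
(374, 135, 414, 172) [ 0.586 -0.399  0.02 ] [ 0.668 -0.315  0.049]
(355, 236, 382, 262) [ 0.338 -0.309  0.008] [ 0.393 -0.266  0.052]
(398, 225, 440, 270) [ 0.33  -0.476  0.015] [ 0.425 -0.378  0.034]
(260, 225, 295, 260) [ 0.35 -0.07  0.02] [ 0.421 -0.001  0.072]
```

```bash
python3 -m jog '[[[1,0.6,-2.2,0.5,-0.14],[1,1.2,-4.5,1,-0.28],[1,1.8,-6.8,1.5,-0.42],[1,2.4,-9.1,2,-0.56],[1,3,-11.4,2.5,-0.7],[1,3.6,-13.7,3,-0.84],[1,4.2,-16,3.5,-0.98],[1,4.83,-18.1,4.5,-1.104],[1,4.83,-18.1,5.4,-1.104],[1,4.83,-18.1,5.4,-1.104]]]'; python3 snap.py 5; python3 - <<'E'
from h import *
go([.496,-.171,.11],165.5)
c=load("top5")
print("mid",rect(c,(215,155,265,240),.080,.096,.088))
E
```

```text
time: 10.7
eef_pos: [0.4954, -0.171, 0.2201]
ee_rot: [-0.007, -0.611, 0.792, -0.003]
ft_force: [-0.0, 0.6, -0.1]
gripper_width: 0.0856
t 10.8 pos [ 0.496  -0.1705  0.2215] jaw yaw 165.41 tilt [-0.0055 -0.0149 -0.9999] q6 -0.317 w 0.0855 F [-0.1 -0.3  0.4]
shift cm [-0.13 -0.03 11.15] dist 11.1 roll -0.002 (or 3.140)
mid ((437.8, 37.6), (59.6, 34.2), -78.21, 'centroid', array([437.,  36.]), 'z', 89.2, np.int32(280))
```

View pics/top5c.png

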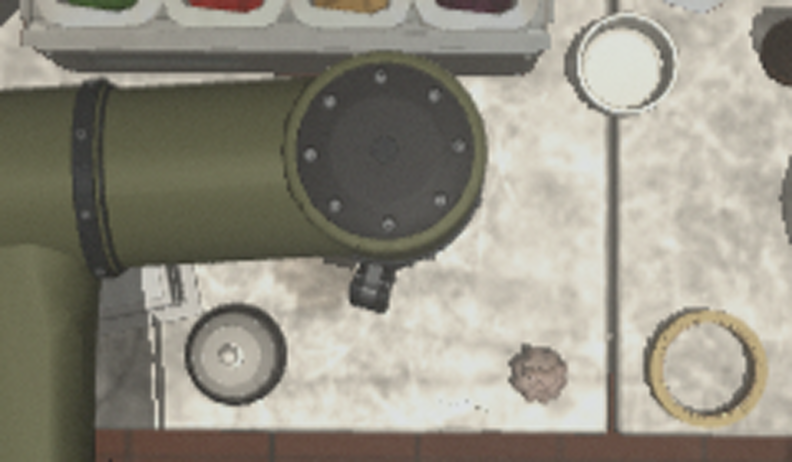

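View pics/scene5c.png

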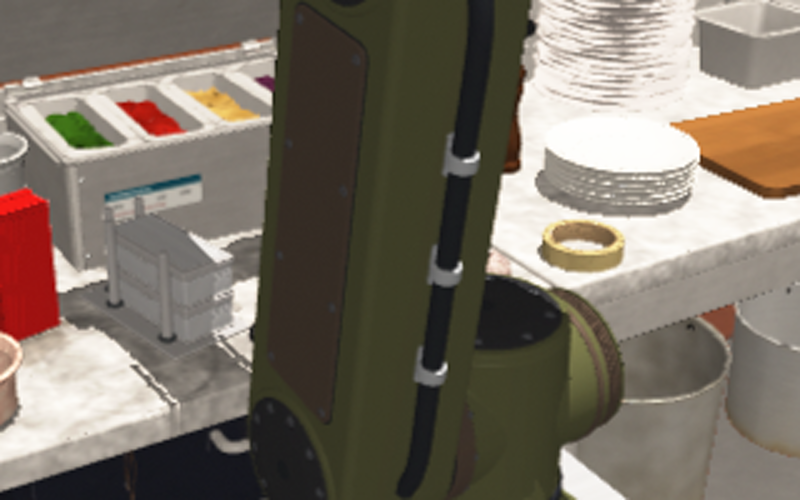

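```bash
python3 -m jog '[[[1,-0.1,0,4,0],[1,-0.1,0,8,0],[1,-0.1,0,10.5,0],[1,-0.1,0,11.2,0],[1,-0.1,0,11.2,0],[1,-0.1,0,11.2,0]]]'; python3 - <<'E'
from h import *
go([.496,-.171,.11],165.5)
E
```

```text
time: 11.4
eef_pos: [0.4968, -0.1712, 0.1118]
ee_rot: [-0.006, -0.612, 0.791, -0.005]
ft_force: [0.1, -1.0, 0.4]
gripper_width: 0.0852
t 11.4 pos [ 0.4968 -0.1712  0.1118] jaw yaw 165.43 tilt [-0.0024 -0.0157 -0.9999] q6 -0.319 w 0.0852 F [ 0.1 -1.   0.4]
shift cm [0.   0.09 0.18] dist 0.2 roll -0.001 (or 3.140)
```

```bash
python3 -m jog '[[[0.6,0,0.1,0.2,0],[-1,0,0.1,0.2,0],[-1,0,0.1,0.2,0],[-1,0,0.1,0.2,0],[-1,0,0.1,0.2,0],[-1,0,0.1,-0.5,0],[-1,0,0.1,-1.5,0],[-1,0,0.1,-1.5,0]]]'; python3 - <<'E'
from h import *
go([.463,-.338,.122],165.5)
E
```

```text
time: 12.2
eef_pos: [0.4966, -0.1708, 0.1285]
ee_rot: [-0.005, -0.612, 0.791, -0.006]
ft_force: [-0.2, -0.5, -3.5]
gripper_width: 0.0653
t 12.2 pos [ 0.4966 -0.1708  0.1285] jaw yaw 165.43 tilt [-2.000e-04 -1.600e-02 -9.999e-01] q6 -0.32 w 0.0653 F [-0.2 -0.5 -3.5]
shift cm [17.01 -0.95  0.92] dist 17.1 roll -0.001 (or 3.140)
```

```bash
python3 -m jog '[[[-1,2,-0.1,0,0],[-1,5.5,-0.3,0,0],[-1,9.5,-0.5,0,0],[-1,13,-0.7,0,0],[-1,16,-0.9,0,0],[-1,17,-0.95,0.5,0],[-1,17,-0.95,0.9,0],[-1,17,-0.95,1.2,0]]]'; python3 snap.py 6; python3 - <<'E'
from h import *
go([.463,-.338,.110],165.5)
E
```

```text
time: 13.0
eef_pos: [0.4628, -0.3373, 0.118]
ee_rot: [-0.005, -0.612, 0.791, -0.005]
ft_force: [-0.2, 1.1, -3.5]
gripper_width: 0.0649
t 13.1 pos [ 0.463  -0.3368  0.1182] jaw yaw 165.49 tilt [-0.0014 -0.0151 -0.9999] q6 0.013 w 0.0651 F [-0.   0.  -3.3]
shift cm [ 0.1  -0.03  0.83] dist 0.8 roll -0.000 (or 3.141)
```

View pics/scene6c.png

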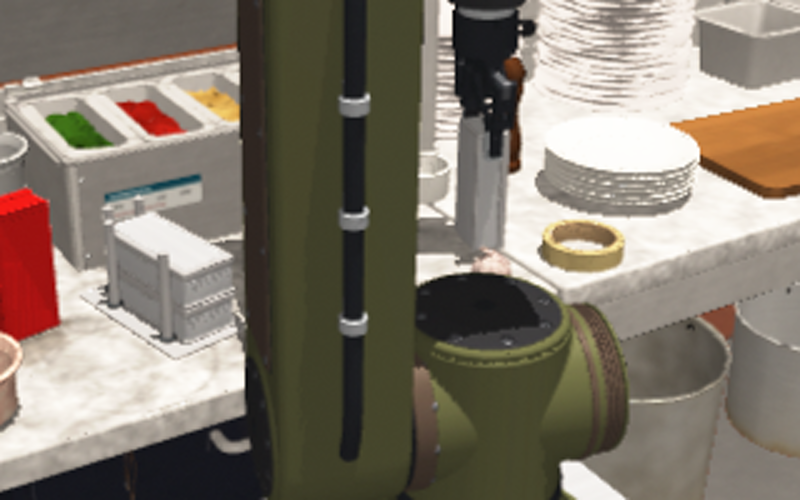

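View pics/top6c.png

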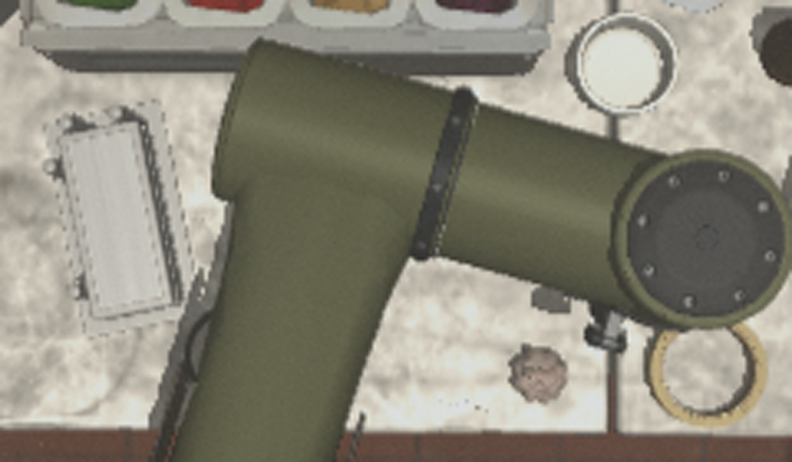

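```bash
cat >> h.py <<'E'
def inst(c,ztop,win=(215,155,265,240)):
    t=np.array([493.2,53.3]);th=np.radians(12.09);R=np.array([[np.cos(th),-np.sin(th)],[np.sin(th),np.cos(th)]])
    u0,v0,u1,v1=win; w=cloud(c); m=np.abs(w[...,2]-ztop)<.008; k=np.zeros_like(m);k[v0:v1,u0:u1]=m[v0:v1,u0:u1]
    vv,uu=np.nonzero(k);P=np.array([atz(c,x,y,ztop)[:2] for x,y in zip(uu,vv)])*1000
    q=(P-t)@R; z=w[k][:,2]*1000
    o=np.abs(q[:,0])<70; o2=np.abs(q[:,1])<28
    # edges by area: count*pixelarea
    for x in(-60,-30,0,30,60):
        s=q[np.abs(q[:,0]-x)<8,1]; print("x",x,"y range",np.percentile(s,[1,99]).round(1),end=" ")
    print()
    for y in(-20,0,20):
        s=q[np.abs(q[:,1]-y)<6,0]; print("y",y,"x range",np.percentile(s,[1,99]).round(1),end=" ")
    A=np.c_[q,np.ones(len(q))][o&o2]; co=np.linalg.lstsq(A,z[o&o2],rcond=None)[0]; print("\nplane slopes mm/m",(co[:2]*1000).round(1),"z0",co[2].round(2))
E
python3 - <<'E'
from h import *
inst(load("top0"),.046); inst(load("top6"),.088)
E
```

```text
x -60 y range [-32.3  34.7] x -30 y range [-31.8  32.9] x 0 y range [-31.7  32.9] x 30 y range [-31.7  33. ] x 60 y range [-31.6  33.1] 
y -20 x range [-72.7 125.5] y 0 x range [-72.1 130. ] y 20 x range [-72.4  79.4] 
plane slopes mm/m [4.5 8.3] z0 47.24
x -60 y range [-32.7  34.2] x -30 y range [-32.1  32.2] x 0 y range [-32.6  32.2] x 30 y range [-32.5  32.1] x 60 y range [-32.7  32.2] 
y -20 x range [-72.8  75.4] y 0 x range [-73.2  73.6] y 20 x range [-72.5  77.3] 
plane slopes mm/m [1.2 3. ] z0 89.4
```

```bash
python3 -m jog '[[[-1,0,0,0.4,0],[-1,0,0,0.7,0],[-1,0,0,0.9,0],[-1,0,0,0.9,0]]]'; python3 - <<'E'
from h import *
go([.463,-.338,.110],165.5)
E
```

```text
time: 13.5
eef_pos: [0.4633, -0.3365, 0.1122]
ee_rot: [-0.005, -0.613, 0.79, -0.006]
ft_force: [-6.0, 4.9, 8.9]
gripper_width: 0.0655
t 13.5 pos [ 0.4633 -0.3365  0.1122] jaw yaw 165.57 tilt [-1.000e-04 -1.630e-02 -9.999e-01] q6 0.013 w 0.0655 F [-6.   4.9  8.9]
shift cm [ 0.15 -0.01  0.22] dist 0.3 roll 0.001 (or -3.140)
```

```bash
python3 -m jog '[[[-1,-0.4,0,0.2,0],[-1,-0.8,0,0.15,0],[-1,-1.2,0,0.1,0],[-1,-1.6,0,0.1,0],[-1,-2,0,0.1,0],[-1,-2.4,0,0.1,0],[-1,-2.4,0,0.1,0]]]'; python3 snap.py 7; python3 - <<'E'
from h import *
go([.463,-.338,.110],165.5)
s=load("scene7"); crop(s,340,100,420,260,3.7,"s7z.png")
E
```

```text
time: 14.2
eef_pos: [0.4699, -0.3133, 0.1121]
ee_rot: [-0.005, -0.613, 0.79, -0.007]
ft_force: [-2.8, -1.4, 7.6]
gripper_width: 0.0653
t 14.3 pos [ 0.4699 -0.3134  0.1121] jaw yaw 165.6 tilt [ 0.0017 -0.0175 -0.9998] q6 -0.033 w 0.0651 F [-2.2 -0.   7.9]
shift cm [2.55 0.06 0.25] dist 2.6 roll 0.002 (or -3.140)
```

View pics/s7z.png

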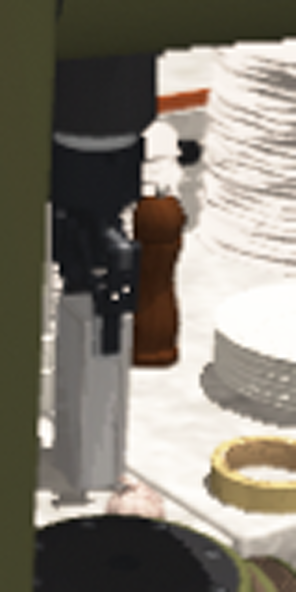

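```bash
cat >> h.py <<'E'
def prof(tag,win):
    c=load("scene"+tag); w=cloud(c); u0,v0,u1,v1=win
    p=w[v0:v1,u0:u1].reshape(-1,3); p=p[~np.isnan(p[:,0])]
    # coords: along tool plane a (yaw 75.5) and b (yaw -14.5)
    a=np.array([np.cos(np.radians(75.5)),np.sin(np.radians(75.5))]);b=np.array([a[1],-a[0]])
    A=p[:,:2]@a;B=p[:,:2]@b;z=p[:,2]
    k=(z>.006)&(z<.17)&(B>B.min()+0)&(p[:,0]>.38)&(p[:,0]<.57)&(p[:,1]>-.42)&(p[:,1]<-.13)
    return A[k]*1000,B[k]*1000,z[k]*1000
E
python3 - <<'E'
from h import *
for tag in("6","7"):
    A,B,z=prof(tag,(352,160,400,250))
    print(tag,len(A))
    for lo in range(10,150,15):
        k=(z>lo)&(z<lo+15)
        if k.sum()>5: print(lo,k.sum(),"A",np.percentile(A[k],[2,50,98]).round(0),"B",np.percentile(B[k],[2,50,98]).round(0))
E
```

```text
6 1084
10 119 A [-286. -207. -190.] B [465. 500. 558.]
25 94 A [-233. -199. -184.] B [442. 502. 560.]
40 96 A [-232. -202. -190.] B [495. 502. 560.]
55 95 A [-231. -199. -190.] B [495. 501. 554.]
70 92 A [-231. -200. -191.] B [495. 503. 558.]
85 98 A [-231. -200. -190.] B [494. 502. 560.]
100 102 A [-232. -200. -191.] B [496. 502. 558.]
115 87 A [-232. -198. -191.] B [491. 501. 559.]
130 100 A [-231. -197. -190.] B [484. 499. 563.]
145 148 A [-229. -204. -191.] B [483. 522. 569.]
7 1093
10 121 A [-285. -183. -166.] B [467. 502. 561.]
25 100 A [-210. -178. -166.] B [441. 502. 560.]
40 88 A [-207. -175. -166.] B [494. 501. 557.]
55 101 A [-206. -179. -166.] B [495. 502. 558.]
70 88 A [-205. -175. -166.] B [495. 503. 559.]
85 99 A [-207. -179. -166.] B [495. 503. 558.]
100 102 A [-208. -176. -166.] B [497. 503. 559.]
115 89 A [-206. -173. -165.] B [485. 500. 565.]
130 101 A [-205. -176. -166.] B [484. 501. 568.]
145 123 A [-204. -179. -167.] B [483. 532. 572.]
```

```bash
python3 -m jog '[[[-1,0,0,0.3,0],[-1,0,0,0.5,0],[-1,-0.3,0,0.5,0],[-1,-0.6,0,0.5,0],[-1,-0.9,0,0.5,0]]]';python3 -m jog '[[[0.52,0,0,0.2,0],[0.52,0,0,0.2,0],[0.52,-0.3,0,0.2,0],[0.52,-0.6,0,0.2,0],[0.52,-0.9,0,0.2,0]]]'; python3 snap.py 8; python3 - <<'E'
from h import *
go([.463,-.338,.110],165.5)
A,B,z=prof("8",(345,160,400,250))
for lo in range(10,150,15):
        k=(z>lo)&(z<lo+15)
        if k.sum()>5: print(lo,k.sum(),"A",np.percentile(A[k],[2,50,98]).round(0),"B",np.percentile(B[k],[2,50,98]).round(0))
E
```

```text
time: 14.8
eef_pos: [0.4714, -0.3077, 0.1123]
ee_rot: [-0.007, -0.613, 0.79, -0.01]
ft_force: [-11.4, -5.6, 22.2]
gripper_width: 0.0654
time: 15.3
eef_pos: [0.4739, -0.3005, 0.1124]
ee_rot: [-0.008, -0.613, 0.79, -0.012]
ft_force: [-1.7, -6.4, 5.9]
gripper_width: 0.065
t 15.4 pos [ 0.4741 -0.3001  0.1124] jaw yaw 165.62 tilt [ 0.0033 -0.0284 -0.9996] q6 -0.068 w 0.0653 F [-3.6 -3.5  9.9]
shift cm [3.94 0.13 0.34] dist 4.0 roll 0.002 (or -3.140)
10 107 A [-286. -178. -158.] B [467. 501. 547.]
25 83 A [-199. -177. -158.] B [496. 502. 538.]
40 78 A [-197. -171. -156.] B [496. 502. 537.]
55 86 A [-198. -172. -156.] B [498. 502. 537.]
70 82 A [-198. -171. -155.] B [496. 503. 537.]
85 83 A [-197. -171. -155.] B [497. 503. 534.]
100 77 A [-196. -172. -154.] B [496. 502. 528.]
115 73 A [-195. -165. -153.] B [486. 499. 525.]
130 80 A [-194. -165. -153.] B [484. 499. 534.]
145 92 A [-191. -168. -153.] B [484. 514. 569.]
```

```bash
python3 -m jog '[[[0.54,0,0,0.3,0],[0.54,-0.3,0,0.3,0],[0.54,-0.6,0,0.25,0],[0.54,-0.9,0,0.2,0],[0.54,-1.2,0,0.2,0]]]'; python3 snap.py 9; python3 - <<'E'
from h import *
go([.463,-.338,.110],165.5)
A,B,z=prof("9",(345,160,400,250))
for lo in range(10,150,15):
        k=(z>lo)&(z<lo+15)
        if k.sum()>5: print(lo,k.sum(),"A",np.percentile(A[k],[2,50,98]).round(0),"B",np.percentile(B[k],[2,50,98]).round(0))
E
```

```text
time: 15.9
eef_pos: [0.477, -0.289, 0.1121]
ee_rot: [-0.008, -0.613, 0.79, -0.013]
ft_force: [-4.1, -0.4, 10.3]
gripper_width: 0.066
t 16.0 pos [ 0.477  -0.2889  0.1121] jaw yaw 165.66 tilt [ 0.0035 -0.0306 -0.9995] q6 -0.091 w 0.0662 F [-4.5 -0.8 10.9]
shift cm [5.1  0.15 0.36] dist 5.1 roll 0.003 (or -3.139)
10 95 A [-289. -182. -155.] B [466. 501. 515.]
25 74 A [-193. -172. -153.] B [441. 502. 514.]
40 61 A [-192. -170. -152.] B [494. 501. 510.]
55 66 A [-192. -171. -152.] B [496. 502. 508.]
70 61 A [-187. -171. -151.] B [496. 501. 507.]
85 63 A [-188. -169. -150.] B [496. 501. 506.]
100 55 A [-187. -171. -152.] B [497. 501. 506.]
115 40 A [-183. -162. -150.] B [486. 495. 505.]
130 50 A [-182. -161. -150.] B [484. 491. 506.]
145 37 A [-180. -160. -148.] B [483. 490. 511.]
```

```bash
python3 -m jog '[[[0.54,-0.5,0,0.3,0],[0.54,-1,0,0.3,0],[0.54,-1.5,0,0.3,0],[0.54,-2,0,0.3,0],[0.54,-2.5,0,0.35,0],[0.54,-3,0,0.45,0],[0.54,-3.4,0,0.5,0]]]'; python3 snap.py 10; python3 - <<'E'
from h import *
go([.463,-.338,.110],165.5)
A,B,z=prof("10",(345,160,400,250))
for lo in range(10,150,15):
        k=(z>lo)&(z<lo+15)
        if k.sum()>5: print(lo,k.sum(),"A",np.percentile(A[k],[2,50,98]).round(0),"B",np.percentile(B[k],[2,50,98]).round(0))
E
```

```text
time: 16.7
eef_pos: [0.4854, -0.2555, 0.1068]
ee_rot: [-0.008, -0.613, 0.79, -0.013]
ft_force: [-3.2, 0.4, 6.4]
gripper_width: 0.0658
t 16.8 pos [ 0.4855 -0.2553  0.1067] jaw yaw 165.72 tilt [ 0.0031 -0.0304 -0.9995] q6 -0.158 w 0.066 F [-2.9  1.1  7. ]
shift cm [ 8.58  0.13 -0.08] dist 8.6 roll 0.004 (or -3.138)
10 63 A [-288. -188. -165.] B [466. 499. 508.]
25 43 A [-280. -178. -165.] B [440. 500. 507.]
40 22 A [-185. -175. -166.] B [497. 501. 506.]
55 20 A [-178. -172. -166.] B [495. 500. 505.]
70 7 A [-172. -168. -167.] B [496. 499. 502.]
```

View pics/scene10c.png

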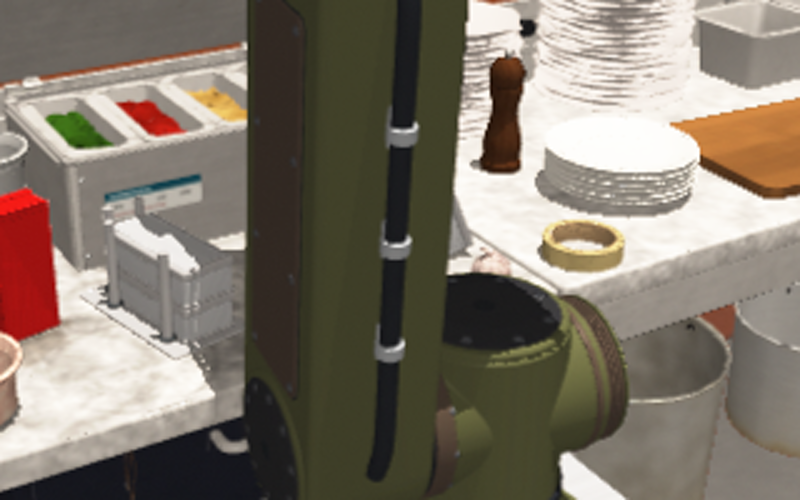

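View pics/top10c.png

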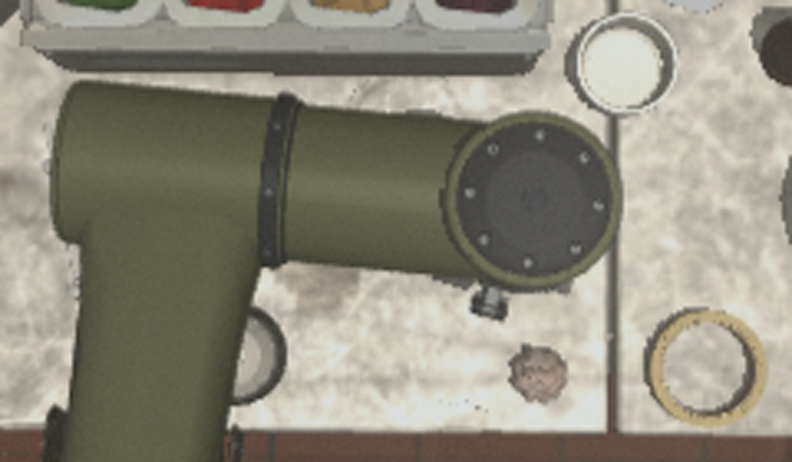

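```bash
python3 -m jog '[[[0.54,-0.7,0,0.35,0],[0.54,-1.4,0,0.6,0],[0.54,-2,0,0.85,0],[0.54,-2.5,0,1.05,0],[0.54,-3.1,0,1.35,0],[0.54,-3.6,0,1.65,0],[0.54,-4.1,0,1.95,0],[0.54,-4.6,0,2.2,0]]]'; python3 - <<'E'
from h import *
go([.463,-.338,.110],165.5)
E
```

```text
time: 17.6
eef_pos: [0.4971, -0.2103, 0.0837]
ee_rot: [-0.008, -0.614, 0.789, -0.013]
ft_force: [-2.5, 1.6, 4.2]
gripper_width: 0.0659
t 17.6 pos [ 0.4971 -0.2103  0.0837] jaw yaw 165.74 tilt [ 0.0032 -0.0296 -0.9996] q6 -0.249 w 0.0659 F [-2.5  1.6  4.2]
shift cm [13.29  0.13 -2.26] dist 13.5 roll 0.004 (or -3.137)
```

```bash
python3 snap.py 11; python3 - <<'E'
from h import *
c=load("scene11"); crop(c,320,170,420,270,6,"s11z.png")
c=load("top11"); crop(c,300,170,420,260,6,"t11z.png")
E
```

```text
(no output)
```

View pics/s11z.png

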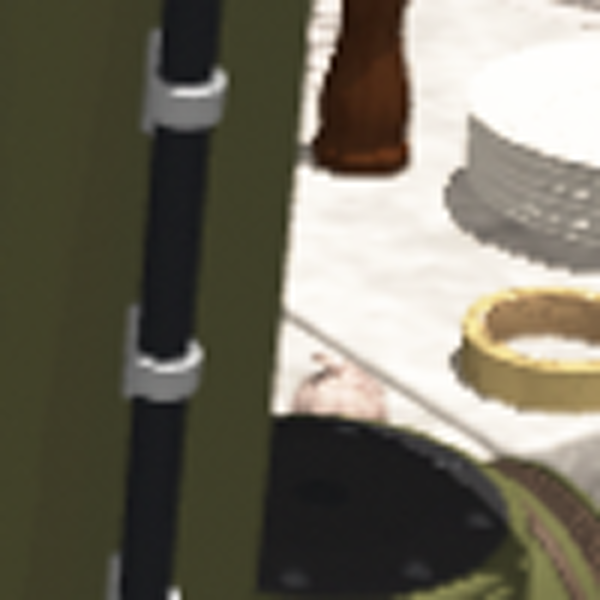

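View pics/t11z.png

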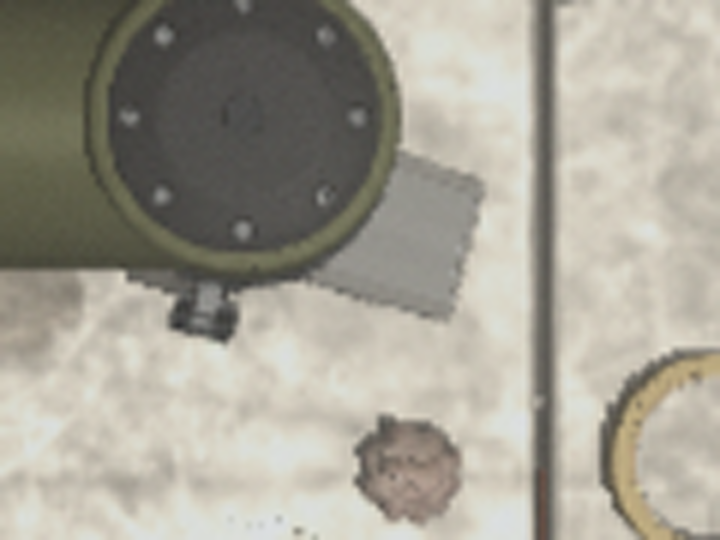

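```bash
cat >> h.py <<'E'
def lidtilt(tag,win):
    w=cloud(load("top"+tag)); u0,v0,u1,v1=win; p=w[v0:v1,u0:u1].reshape(-1,3); p=p[(p[:,2]>.012)&(p[:,2]<.14)]
    a=np.array([np.cos(np.radians(75.5)),np.sin(np.radians(75.5))]);A=p[:,:2]@a
    k=np.ones(len(A),bool)
    for _ in range(4):
        co=np.polyfit(A[k],p[k,2],1); r=p[:,2]-np.polyval(co,A); k=np.abs(r)<.004
    print("n",k.sum(),"tilt",90-np.degrees(np.arctan(co[0])) if 0 else np.degrees(np.arctan(co[0])),"A range",A[k].min().round(3),A[k].max().round(3),"z",p[k,2].min().round(3),p[k,2].max().round(3))
E
python3 - <<'E'
from h import *
lidtilt("11",(355,196,380,222))
go([0.4971,-.2103,.07],165.5)
E
```

```text
n 384 tilt 46.97407597596562 A range -0.185 -0.123 z 0.028 0.097
t 17.7 pos [ 0.4972 -0.2097  0.0833] jaw yaw 165.78 tilt [ 0.0032 -0.0287 -0.9996] q6 -0.249 w 0.0659 F [-1.   3.7  6. ]
shift cm [0.02 0.   1.33] dist 1.3 roll 0.005 (or -3.137)
```

```bash
python3 -m jog '[[[0.54,-0.7,0,0.6,0],[0.54,-1.4,0,1.2,0],[0.54,-2.05,0,1.75,0],[0.54,-2.6,0,2.35,0],[0.54,-3.1,0,2.95,0],[0.54,-3.6,0,3.6,0],[0.54,-4.05,0,4.25,0],[0.54,-4.45,0,4.95,0],[0.54,-4.8,0,5.6,0],[0.54,-4.8,0,5.6,0]]]'; python3 snap.py 12; python3 - <<'E'
from h import *
c=load("top12"); crop(c,300,170,420,260,6,"t12z.png")
go([0.4971,-.2103,.07],165.5)
E
```

```text
time: 18.7
eef_pos: [0.5086, -0.1644, 0.0244]
ee_rot: [-0.008, -0.614, 0.789, -0.012]
ft_force: [-0.8, 0.7, -2.9]
gripper_width: 0.0658
t 18.8 pos [ 0.5088 -0.1647  0.0252] jaw yaw 165.78 tilt [ 0.0023 -0.0282 -0.9996] q6 -0.341 w 0.0661 F [-0.3  0.  -3.6]
shift cm [ 4.83 -0.03 -4.35] dist 6.5 roll 0.005 (or -3.137)
```

View pics/t12z.png

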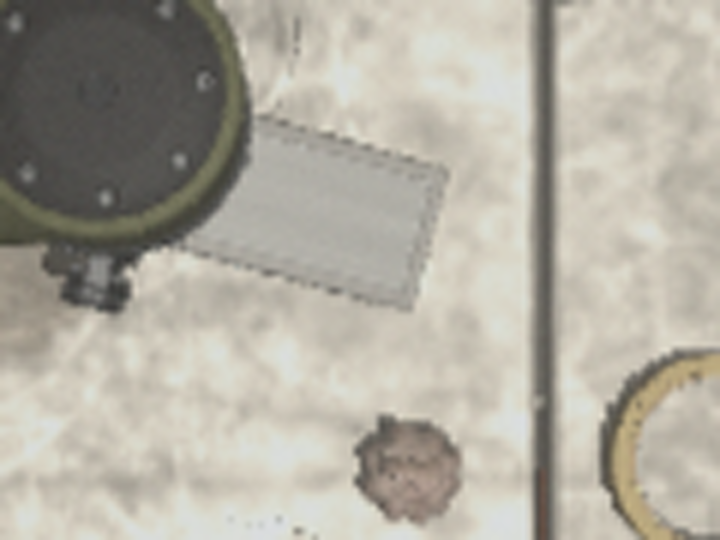

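```bash
python3 - <<'E'
from h import *
lidtilt("12",(342,190,374,221))
E
```

```text
n 660 tilt 15.498658892745306 A range -0.166 -0.076 z 0.039 0.069
```

```bash
python3 -m jog '[[[0.54,-0.25,0,0.5,0],[0.54,-0.45,0,1,0],[0.54,-0.65,0,1.5,0],[0.54,-0.8,0,2.1,0],[0.54,-0.8,0,2.1,0]]]'; python3 snap.py 13; python3 - <<'E'
from h import *
go([0.4971,-.2103,.07],165.5)
lidtilt("13",(342,190,374,221))
E
```

```text
time: 19.3
eef_pos: [0.5107, -0.1571, 0.0029]
ee_rot: [-0.008, -0.614, 0.789, -0.011]
ft_force: [1.0, 0.6, -2.2]
gripper_width: 0.0659
t 19.4 pos [ 0.5104 -0.1574  0.0033] jaw yaw 165.77 tilt [ 0.0014 -0.0278 -0.9996] q6 -0.357 w 0.0656 F [ 1.2  0.6 -2.4]
shift cm [ 5.63 -0.06 -6.53] dist 8.6 roll 0.005 (or -3.137)
n 618 tilt 6.400672986269651 A range -0.161 -0.076 z 0.039 0.055
```

```bash
python3 -m jog '[[[0.54,-0.05,0,0.3,0],[0.54,-0.1,0,0.6,0],[0.54,-0.1,0,0.8,0],[0.54,-0.1,0,0.9,0],[0.54,-0.1,0,0.9,0]]]'; python3 snap.py 14; python3 - <<'E'
from h import *
go([0.4971,-.2103,.07],165.5)
lidtilt("14",(342,190,374,221))
E
```

```text
time: 19.9
eef_pos: [0.5106, -0.1566, -0.0059]
ee_rot: [-0.008, -0.614, 0.789, -0.011]
ft_force: [0.8, 2.0, -1.3]
gripper_width: 0.0658
t 20.0 pos [ 0.5106 -0.1567 -0.0059] jaw yaw 165.77 tilt [ 0.0011 -0.0277 -0.9996] q6 -0.359 w 0.0657 F [1.1 1.3 0.4]
shift cm [ 5.73 -0.07 -7.44] dist 9.4 roll 0.005 (or -3.137)
n 586 tilt 2.5411418560325023 A range -0.16 -0.076 z 0.039 0.05
```

```bash
python3 -m jog '[[[0.54,0,0,0.2,0],[0.54,0,0,0.4,0],[0.54,0,0,0.5,0],[0.54,0,0,0.5,0]]]'; python3 snap.py 15; python3 - <<'E'
from h import *
go([0.4971,-.2103,.07],165.5)
lidtilt("15",(342,190,374,221))
E
```

```text
time: 20.4
eef_pos: [0.5108, -0.1568, -0.0064]
ee_rot: [-0.008, -0.614, 0.789, -0.012]
ft_force: [-13.1, 10.0, 29.4]
gripper_width: 0.0659
t 20.5 pos [ 0.5108 -0.1568 -0.0064] jaw yaw 165.79 tilt [ 0.001  -0.0288 -0.9996] q6 -0.359 w 0.0658 F [-13.8  10.5  29.3]
shift cm [ 5.73 -0.05 -7.48] dist 9.4 roll 0.005 (or -3.137)
n 596 tilt 2.448782492004631 A range -0.16 -0.076 z 0.039 0.049
```

```bash
python3 -m jog '[[[0.545,0,0,0,0],[0.55,0,0,0,0],[0.555,0,0,0,0],[0.56,0,0,0,0],[0.565,0,0,0,0],[0.57,0,0,0,0],[0.58,0,0,0,0],[0.6,0,0,0,0]]]'; python3 snap.py 16; python3 - <<'E'
from h import *
go([0.4971,-.2103,.07],165.5)
lidtilt("16",(342,190,374,221))
E
```

```text
time: 21.3
eef_pos: [0.5105, -0.1569, -0.0067]
ee_rot: [-0.009, -0.614, 0.789, -0.011]
ft_force: [-0.2, 0.2, 1.6]
gripper_width: 0.068
t 21.4 pos [ 0.5105 -0.1569 -0.0066] jaw yaw 165.78 tilt [ 4.000e-04 -2.880e-02 -9.996e-01] q6 -0.359 w 0.0684 F [ 1.  -0.9  0.9]
shift cm [ 5.72 -0.07 -7.51] dist 9.4 roll 0.005 (or -3.137)
n 589 tilt -0.09534191621327104 A range -0.158 -0.076 z 0.039 0.047
```

```bash
python3 -m jog '[[[1,0,0,-0.1,0],[1,0,0,-0.5,0],[1,0,0,-2,0],[1,0,0,-6,0],[1,2,0,-10,0],[1,5.5,0,-11,0],[1,5.5,0,-11,0]]]'; python3 snap.py 17; python3 - <<'E'
from h import *
c=load("top17"); crop(c,270,160,420,270,5,"t17z.png")
go([0.4971,-.2103,.07],165.5)
E
```

```text
time: 22.1
eef_pos: [0.4978, -0.2095, 0.1095]
ee_rot: [-0.007, -0.613, 0.79, -0.014]
ft_force: [0.0, 1.4, -0.2]
gripper_width: 0.0856
t 22.2 pos [ 0.497  -0.2074  0.1061] jaw yaw 165.7 tilt [ 0.002  -0.0286 -0.9996] q6 -0.253 w 0.0855 F [-0.3  0.  -0.6]
shift cm [ 0.18 -0.05  3.61] dist 3.6 roll 0.003 (or -3.138)
```

View pics/t17z.png

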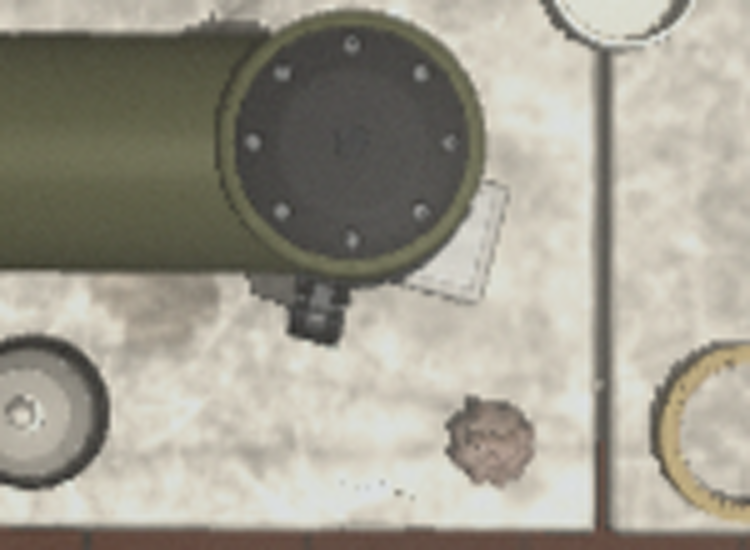

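```bash
python3 - <<'E'
from h import *
c=load("top17")
p1=atz(c,270+480/5-.4,160+302/5-.4,.042);p2=atz(c,270+508/5-.4,160+185/5-.4,.042)
print(p1,p2,np.linalg.norm(p1-p2),np.degrees(np.arctan2(*(p2-p1)[[1,0]])))
a=np.array([np.cos(np.radians(75.5)),np.sin(np.radians(75.5)),0])
ce=(p1+p2)/2+.075*a; print("centre",ce); go([ce[0],ce[1],.0],165.5)
E
```

```text
[ 0.44758105 -0.27923491  0.042     ] [ 0.51080333 -0.29410302  0.042     ] 0.06494703868198728 -13.233888754267742
centre [ 0.49797069 -0.21405789  0.042     ]
t 22.2 pos [ 0.497  -0.2074  0.1061] jaw yaw 165.7 tilt [ 0.002  -0.0286 -0.9996] q6 -0.253 w 0.0855 F [-0.3  0.  -0.6]
shift cm [ 0.33 -0.16 10.62] dist 10.6 roll 0.003 (or -3.138)
```

```bash
python3 -m jog '[[[1,0.3,-0.1,4,0],[1,0.3,-0.1,8,0],[1,0.3,-0.1,10,0],[1,0.3,-0.1,10.4,0],[1,0.3,-0.1,10.4,0],[0.5,0.3,-0.1,10.4,0],[-1,0.3,-0.1,10.4,0],[-1,0.3,-0.1,10.4,0],[-1,0.3,-0.1,10.4,0],[-1,0.3,-0.1,10.4,0]]]'; python3 - <<'E'
from h import *
go([.475,-.235,.04],102.1)
E
```

```text
time: 23.2
eef_pos: [0.4987, -0.2135, 0.0044]
ee_rot: [-0.007, -0.614, 0.789, -0.013]
ft_force: [-0.1, 1.6, 6.8]
gripper_width: 0.0652
t 23.2 pos [ 0.4987 -0.2135  0.0044] jaw yaw 165.73 tilt [ 0.0051 -0.0292 -0.9996] q6 -0.247 w 0.0652 F [-0.1  1.6  6.8]
shift cm [ 2.76  1.73 -3.51] dist 4.8 roll 1.111 (or -2.031)
```

```bash
python3 -m jog '[[[-1,0,0,-1,0],[-1,0.3,0.2,-3,0.1],[-1,0.7,0.5,-3.6,0.25],[-1,1.1,0.8,-3.6,0.4],[-1,1.5,1.1,-3.6,0.55],[-1,1.9,1.3,-3.6,0.7],[-1,2.3,1.5,-3.6,0.85],[-1,2.7,1.7,-3.6,1],[-1,2.76,1.73,-3.6,1.11],[-1,2.76,1.73,-3.6,1.11]]]'; python3 - <<'E'
from h import *
go([.475,-.235,.005],102.1)
E
```

```text
time: 24.2
eef_pos: [0.4747, -0.2349, 0.041]
ee_rot: [0.001, -0.105, 0.994, -0.015]
ft_force: [-0.1, 0.0, -3.8]
gripper_width: 0.0653
t 24.2 pos [ 0.4747 -0.2349  0.041 ] jaw yaw 102.05 tilt [ 0.0049 -0.0287 -0.9996] q6 -1.31 w 0.0653 F [-0.1  0.  -3.8]
shift cm [-0.04  0.09  3.6 ] dist 3.6 roll -0.001 (or 3.141)
```

Lower and press to level the tool.

```bash
python3 -m jog '[[[-1,0,0,1.5,0],[-1,0,0,2.8,0],[-1,0,0,3.4,0],[-1,0,0,3.8,0],[-1,0,0,4.1,0],[-1,0,0,4.1,0]]]'; python3 -m jog '[[[-1,0,0,0.4,0],[-1,0,0,0.6,0],[-1,0,0,0.6,0]]]'; python3 - <<'E'
from h import *
go([.475,-.235,.005],102.1)
E
```

```text
time: 24.8
eef_pos: [0.4744, -0.2359, 0.0048]
ee_rot: [-0.0, -0.106, 0.994, -0.015]
ft_force: [-18.6, 13.8, 32.7]
gripper_width: 0.0651
time: 25.1
eef_pos: [0.4746, -0.236, 0.0048]
ee_rot: [-0.001, -0.107, 0.994, -0.015]
ft_force: [-19.7, 13.8, 38.4]
gripper_width: 0.065
t 25.1 pos [ 0.4746 -0.236   0.0048] jaw yaw 102.31 tilt [ 0.002  -0.0309 -0.9995] q6 -1.308 w 0.065 F [-19.7  13.8  38.4]
shift cm [-0.06  0.09 -0.03] dist 0.1 roll 0.004 (or -3.138)
```

```bash
python3 -m jog '[[[0.6,0,0,-0.05,0],[0.8,0,0,-0.1,0],[0.8,0,0,-0.1,0],[0.4,0,0,-0.1,0],[-1,0,0,-0.1,0],[-1,0,0,-0.1,0],[-1,0,0,-0.1,0],[-1,0,0,-1,0],[-1,0,0,-3,0],[-1,0,0,-6,0]]]'; python3 - <<'E'
from h import *
go([.475,-.235,.20],102.1)
E
```

```text
time: 26.1
eef_pos: [0.4722, -0.2332, 0.0624]
ee_rot: [-0.004, -0.107, 0.994, -0.014]
ft_force: [1.3, -1.3, -4.6]
gripper_width: 0.0651
t 26.1 pos [ 0.4722 -0.2332  0.0624] jaw yaw 102.29 tilt [-0.0043 -0.0284 -0.9996] q6 -1.308 w 0.0651 F [ 1.3 -1.3 -4.6]
shift cm [ -0.09  -0.6  -13.75] dist 13.8 roll 0.003 (or -3.138)
```

```bash
python3 - <<'E'
from h import *
go([.4893,.0437,.172],102.1)
E
python3 -m jog '[[[-1,0,0,-4,0],[-1,-0.5,2,-8,0],[-1,-1.5,6,-10.5,0],[-1,-2.5,10,-10.8,0],[-1,-3.5,14,-11,0],[-1,-4.8,18,-11.1,0],[-1,-6,22,-11.3,0],[-1,-7,25.5,-11.4,0],[-1,-7.3,26.4,-11.5,0],[-1,-7.3,26.4,-11.5,0]]]'; python3 - <<'E'
from h import *
go([.4893,.0437,.172],102.1)
E
```

```text
t 26.1 pos [ 0.4722 -0.2332  0.0624] jaw yaw 102.29 tilt [-0.0043 -0.0284 -0.9996] q6 -1.308 w 0.0651 F [ 1.3 -1.3 -4.6]
shift cm [ -7.44  26.39 -11.75] dist 29.8 roll 0.003 (or -3.138)
time: 27.1
eef_pos: [0.4872, 0.0448, 0.1686]
ee_rot: [-0.005, -0.108, 0.994, -0.014]
ft_force: [-0.2, -1.3, -3.9]
gripper_width: 0.065
t 27.1 pos [0.4872 0.0448 0.1686] jaw yaw 102.44 tilt [-0.0065 -0.0284 -0.9996] q6 -1.876 w 0.065 F [-0.2 -1.3 -3.9]
shift cm [-0.18 -0.16 -0.34] dist 0.4 roll 0.006 (or -3.136)
```

```bash
python3 snap.py 18; python3 - <<'E'
from h import *
c=load("scene18"); crop(c,200,130,320,290,3.7,"s18z.png")
E
```

```text
(no output)
```

View pics/s18z.png

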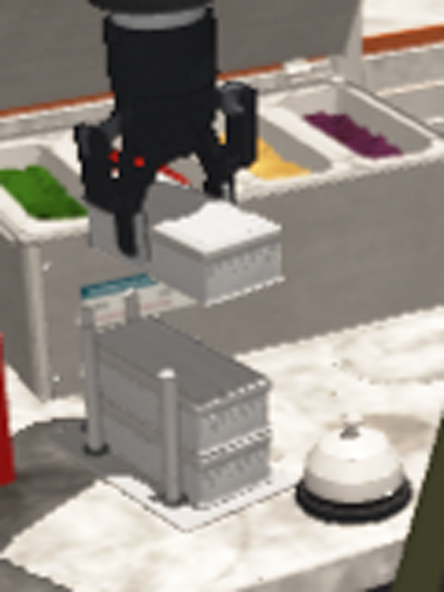

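View pics/top18c.png

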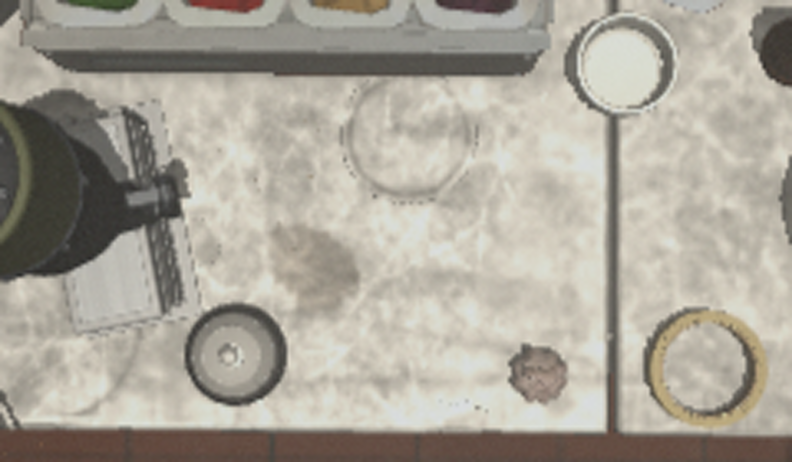

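```bash
python3 - <<'E'
from h import *
c=load("top18"); w=cloud(c)
t=np.array([493.2,53.3]);th=np.radians(12.09);R=np.array([[np.cos(th),-np.sin(th)],[np.sin(th),np.cos(th)]])
k=np.zeros((400,640),bool);k[155:245,215:270]=1
k&=(np.abs(w[...,2]-.206)<.012)
P=w[k]; q=(P[:,:2]*1000-t)@R
k2=(q[:,0]<-25)
q=q[k2];z=P[k2,2]*1000
print(len(q),"x min",np.percentile(q[:,0],[1,3]),)
for x in(-65,-55,-45,-35):
    s=q[np.abs(q[:,0]-x)<5]; print(x,len(s),np.percentile(s[:,1],[1,99]).round(1))
i=(q[:,1]<26)&(q[:,1]>-38)&(q[:,0]<-45)
co=np.linalg.lstsq(np.c_[q[i],np.ones(i.sum())],z[i],rcond=None)[0];print("slopes",co[:2],co[2]); 
go([.4893,.0437,.10],102.1)
E
```

```text
646 x min [-84.47308571 -83.42104948]
-65 118 [-39.3  24.7]
-55 121 [-39.2  25.1]
-45 118 [-39.1  25.3]
-35 81 [-39.1  16. ]
slopes [ 0.00494304 -0.00233172] 206.72680612794667
t 27.2 pos [0.4874 0.0431 0.1689] jaw yaw 102.3 tilt [-0.0058 -0.0288 -0.9996] q6 -1.876 w 0.0651 F [-0.3  0.3 -4. ]
shift cm [-0.28  0.21  6.88] dist 6.9 roll 0.004 (or -3.138)
```

```bash
python3 -m jog '[[[-1,-0.2,0.1,2,0.004],[-1,-0.2,0.2,4.5,0.004],[-1,-0.2,0.2,6.3,0.004],[-1,-0.2,0.2,6.8,0.004],[-1,-0.25,0.25,7,0.004],[-1,-0.25,0.3,7.1,0.004],[-1,-0.25,0.3,7.1,0.004]]]'; python3 - <<'E'
from h import *
go([.4935,.0508,.096],102.1)
E
```

```text
time: 27.9
eef_pos: [0.4893, 0.0445, 0.0989]
ee_rot: [-0.004, -0.105, 0.994, -0.014]
ft_force: [0.4, 0.3, -4.0]
gripper_width: 0.0649
t 27.9 pos [0.4893 0.0445 0.0989] jaw yaw 102.06 tilt [-0.0043 -0.0283 -0.9996] q6 -1.884 w 0.0649 F [ 0.4  0.3 -4. ]
shift cm [-0.54  0.54  0.27] dist 0.8 roll -0.001 (or 3.141)
```

```bash
python3 -m jog '[[[-1,0,0.2,0.1,0],[-1,0,0.4,0.1,0],[-1,0,0.5,0.1,0],[-1,0,0.6,0.1,0],[-1,0,0.65,0.1,0],[-1,0,0.65,0.1,0]]]'; python3 - <<'E'
from h import *
go([.4935,.0508,.096],102.1)
E
```

```text
time: 28.5
eef_pos: [0.4879, 0.0509, 0.0977]
ee_rot: [-0.004, -0.105, 0.994, -0.014]
ft_force: [-0.0, 0.1, -4.1]
gripper_width: 0.065
t 28.5 pos [0.4879 0.0509 0.0977] jaw yaw 102.07 tilt [-0.0044 -0.0283 -0.9996] q6 -1.897 w 0.065 F [-0.   0.1 -4.1]
shift cm [-0.54 -0.12  0.17] dist 0.6 roll -0.001 (or 3.141)
```

```bash
python3 -m jog '[[[-1,0,0.1,0,0],[-1,0,0.2,0,0],[-1,0,0.2,0,0]]]'; python3 - <<'E'
from h import *
go([.4935,.0508,.096],102.1)
E
```

```text
time: 28.8
eef_pos: [0.4878, 0.0513, 0.0979]
ee_rot: [-0.004, -0.105, 0.994, -0.015]
ft_force: [1.9, -6.8, -4.8]
gripper_width: 0.0652
t 28.8 pos [0.4878 0.0513 0.0979] jaw yaw 102.06 tilt [-0.004  -0.0315 -0.9995] q6 -1.901 w 0.0652 F [ 1.9 -6.8 -4.8]
shift cm [-0.55 -0.16  0.19] dist 0.6 roll -0.001 (or 3.141)
```

```bash
python3 -m jog '[[[-1,-0.2,0,0,0],[-1,-0.4,0,0,0],[-1,-0.55,0,0,0],[-1,-0.65,0,0,0],[-1,-0.65,0,0,0]]]'; python3 - <<'E'
from h import *
go([.4935,.0508,.096],102.1)
E
```

```text
time: 29.3
eef_pos: [0.4941, 0.0525, 0.0977]
ee_rot: [-0.004, -0.105, 0.994, -0.016]
ft_force: [0.3, -2.8, -4.4]
gripper_width: 0.0649
t 29.3 pos [0.4941 0.0525 0.0977] jaw yaw 102.06 tilt [-0.0044 -0.0321 -0.9995] q6 -1.897 w 0.0649 F [ 0.3 -2.8 -4.4]
shift cm [ 0.09 -0.15  0.18] dist 0.2 roll -0.001 (or 3.141)
```

```bash
python3 -m jog '[[[-1,-0.15,0,0,0],[-1,-0.25,0,0,0],[-1,-0.3,0,0,0],[-1,-0.3,0,0,0]]]'; python3 - <<'E'
from h import *
go([.4935,.0508,.096],102.1)
E
```

```text
time: 29.7
eef_pos: [0.4964, 0.0529, 0.0976]
ee_rot: [-0.005, -0.105, 0.994, -0.016]
ft_force: [-4.3, -2.9, -2.1]
gripper_width: 0.0655
t 29.7 pos [0.4964 0.0529 0.0976] jaw yaw 102.06 tilt [-0.0063 -0.0326 -0.9994] q6 -1.895 w 0.0655 F [-4.3 -2.9 -2.1]
shift cm [ 0.32 -0.14  0.17] dist 0.4 roll -0.001 (or 3.141)
```

```bash
python3 -m jog '[[[-1,-0.05,0.03,0.15,0],[-1,-0.05,0.05,0.3,0],[-1,-0.05,0.05,0.42,0],[-1,-0.05,0.05,0.5,0],[-1,-0.05,0.05,0.5,0]]]'; python3 - <<'E'
from h import *
go([.4935,.0508,.093],102.1)
E
```

```text
time: 30.2
eef_pos: [0.4963, 0.0529, 0.0939]
ee_rot: [-0.005, -0.105, 0.994, -0.016]
ft_force: [-9.6, -3.0, 3.9]
gripper_width: 0.065
t 30.2 pos [0.4963 0.0529 0.0939] jaw yaw 102.06 tilt [-0.0069 -0.0334 -0.9994] q6 -1.895 w 0.065 F [-9.6 -3.   3.9]
shift cm [ 0.31 -0.15  0.1 ] dist 0.4 roll -0.001 (or 3.141)
```

```bash
python3 -m jog '[[[-1,0,0,0.1,0],[-1,0,0.03,0.2,0],[-1,0,0.03,0.25,0],[-1,0,0.03,0.25,0]]]'; python3 snap.py 19; python3 - <<'E'
from h import *
c=load("scene19"); crop(c,200,130,320,290,3.7,"s19z.png")
go([.4935,.0508,.093],102.1)
E
```

```text
time: 30.6
eef_pos: [0.4963, 0.0529, 0.0939]
ee_rot: [-0.005, -0.105, 0.994, -0.016]
ft_force: [-10.3, -4.1, 8.8]
gripper_width: 0.0652
t 30.7 pos [0.4963 0.0529 0.0939] jaw yaw 102.07 tilt [-0.0057 -0.0336 -0.9994] q6 -1.896 w 0.0653 F [-9.5 -4.2  8. ]
shift cm [ 0.32 -0.15  0.1 ] dist 0.4 roll -0.001 (or 3.141)
```

View pics/s19z.png

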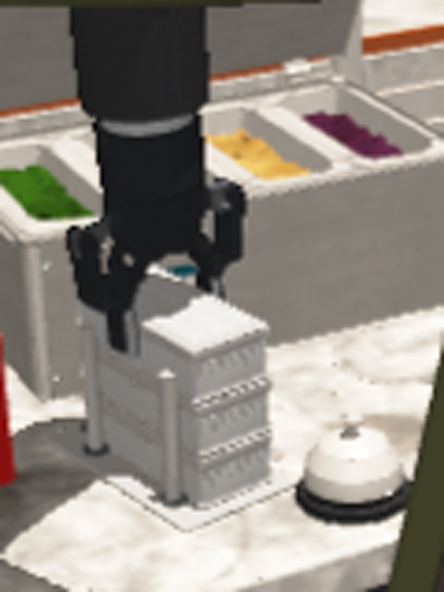

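```bash
python3 -m jog '[[[0.54,0,0,0,0],[0.57,0,0,0,0],[0.6,0,0,0,0],[0.8,0,0,0,0],[1,0,0,0,0],[1,0,0,-0.2,0],[1,0,0,-1.5,0],[1,0,0,-5,0],[1,0,0,-9,0],[1,0,-4,-11,0]]]'; python3 -m jog '[[[1,0,-5,-1,0],[1,0,-10,-1,0],[1,0,-14,-1,0],[1,0,-17,-1,0],[1,0,-17,-1,0]]]'; python3 snap.py 20; python3 - <<'E'
from h import *
c=load("scene20"); crop(c,200,170,320,290,5,"s20z.png")
c=load("top20"); crop(c,205,145,275,245,6,"t20z.png")
inst(c,.130)
go([.4935,.0508,.093],102.1)
E
```

```text
time: 31.7
eef_pos: [0.5064, 0.0196, 0.2101]
ee_rot: [-0.002, -0.107, 0.994, -0.016]
ft_force: [1.5, 1.1, 0.6]
gripper_width: 0.0857
time: 32.2
eef_pos: [0.5428, -0.1493, 0.2262]
ee_rot: [-0.002, -0.105, 0.994, -0.016]
ft_force: [-0.8, -0.2, -0.3]
gripper_width: 0.0853
x -60 y range [-32.4  32.6] x -30 y range [-32.3  32.3] x 0 y range [-33.   32.5] x 30 y range [-7.5 17.8] Traceback (most recent call last):
  File "<stdin>", line 4, in <module>
  File "h.py", line 55, in inst
    s=q[np.abs(q[:,0]-x)<8,1]; print("x",x,"y range",np.percentile(s,[1,99]).round(1),end=" ")
                                                     ~~~~~~~~~~~~~^^^^^^^^^^
    return _quantile_unchecked(
        a, q, axis, out, overwrite_input, method, keepdims, weights)
    return _ureduce(a,
                    func=_quantile_ureduce_func,
    ...<5 lines>...
                    overwrite_input=overwrite_input,
                    method=method)
    r = func(a, **kwargs)
    result = _quantile(arr,
                       quantiles=q,
    ...<2 lines>...
                       out=out,
                       weights=wgt)
    slices_having_nans = np.isnan(arr[-1, ...])
                                  ~~~^^^^^^^^^
IndexError: index -1 is out of bounds for axis 0 with size 0
```

View pics/s20z.png

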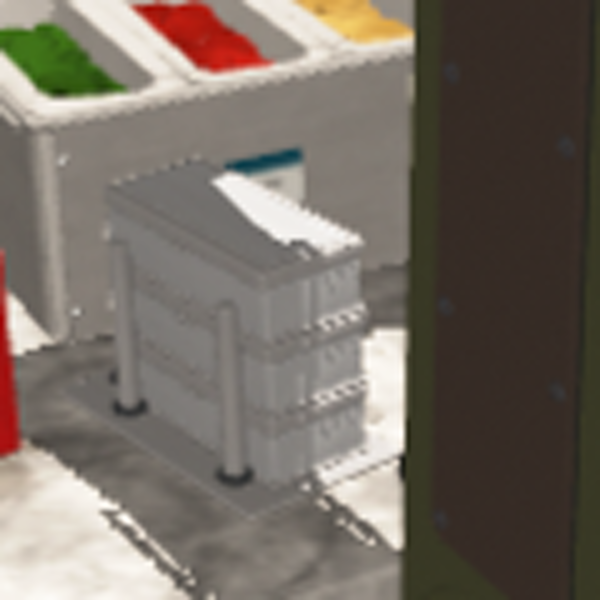

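View pics/t20z.png

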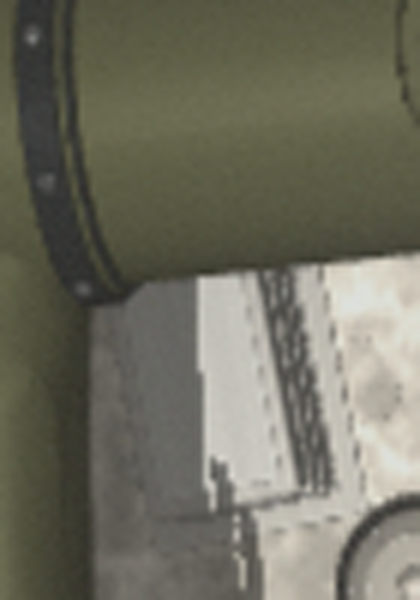

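```bash
cat > faces.py <<'E'
from h import *
import sys
t=np.array([493.2,53.3]);th=np.radians(12.09);R=np.array([[np.cos(th),-np.sin(th)],[np.sin(th),np.cos(th)]])
for tag in sys.argv[1:]:
    w=cloud(load("scene"+tag)); P=w[150:300,180:330].reshape(-1,3)*1000; P=P[~np.isnan(P[:,0])]
    q=(P[:,:2]-t)@R; z=P[:,2]
    print(tag)
    for n,lo in(("base",4),("mid",46),("top",88)):
        k=(z>lo+5)&(z<lo+28)&(np.abs(q[:,0])<38)&(np.abs(q[:,1]-33)<7)
        e=(z>lo+5)&(z<lo+28)&(np.abs(q[:,1])<28)&(np.abs(q[:,0]+75)<7)
        for nm,kk,c,o in(("y+",k,1,0),("x-",e,0,1)):
            if kk.sum()>20:
                A=np.c_[q[kk][:,o],np.ones(kk.sum())]; co=np.linalg.lstsq(A,q[kk][:,c],rcond=None)[0]; r=q[kk][:,c]-A@co
                print(" ",n,nm,kk.sum(),"at centre %.2f slope %.4f sd %.2f"%(co[1],co[0],r.std()), "med %.2f"%np.median(q[kk][:,c]))
E
python3 faces.py 0 6 18 20
```

```text
0
  base y+ 102 at centre 30.85 slope -0.0037 sd 1.45 med 30.86
  base x- 134 at centre -74.71 slope -0.0007 sd 2.06 med -74.70
6
  base y+ 108 at centre 31.01 slope 0.0100 sd 1.29 med 31.02
  base x- 132 at centre -75.23 slope 0.0073 sd 2.02 med -75.34
  mid y+ 105 at centre 30.08 slope 0.0005 sd 1.46 med 30.15
  mid x- 144 at centre -75.20 slope 0.0056 sd 1.98 med -75.41
18
  base y+ 97 at centre 31.21 slope 0.0092 sd 1.69 med 31.12
  base x- 132 at centre -74.62 slope 0.0044 sd 1.86 med -74.78
  mid y+ 100 at centre 30.21 slope -0.0157 sd 1.35 med 30.21
  mid x- 136 at centre -75.42 slope 0.0081 sd 1.93 med -75.72
20
  base y+ 100 at centre 30.77 slope -0.0091 sd 1.31 med 30.66
  base x- 138 at centre -75.24 slope 0.0189 sd 2.17 med -75.21
  mid y+ 104 at centre 30.37 slope -0.0100 sd 1.32 med 30.35
  mid x- 146 at centre -75.16 slope 0.0079 sd 2.17 med -75.28
  top y+ 120 at centre 30.80 slope -0.0019 sd 1.30 med 30.93
  top x- 145 at centre -74.96 slope 0.0161 sd 2.08 med -75.13
```

```bash
python3 - <<'E'
from h import *
go([.4286,.1162,.21],102.1)
c=load("top20"); w=cloud(c); p=w[160:205,150:212].reshape(-1,3); p=p[(p[:,2]>.1)&(p[:,2]<.2)]; print("red",p.min(0),p.max(0)) if len(p) else print("no red")
c=load("top18"); w=cloud(c); p=w[160:205,150:207].reshape(-1,3); p=p[(p[:,2]>.1)&(p[:,2]<.2)]; print("red",p.min(0),p.max(0)) if len(p) else 0
E
```

```text
t 32.3 pos [ 0.5427 -0.1467  0.2261] jaw yaw 102.24 tilt [ 6.000e-04 -3.200e-02 -9.995e-01] q6 -1.47 w 0.0852 F [-0.2  0.8 -0.1]
shift cm [ 5.58 28.15  0.76] dist 28.7 roll 0.002 (or -3.139)
no red
```

```bash
python3 -m jog '[[[-1,0.5,4,-0.5,0],[-1,1.5,8,-1,0],[-1,2.5,12.5,-1,0],[-1,3.5,17,-1,0],[-1,4.3,21,-0.5,0],[-1,5.1,25,0.3,0],[-1,5.5,28,0.7,0],[-1,5.58,28.15,0.76,0],[-1,5.58,28.15,0.76,0]]]'; python3 - <<'E'
from h import *
go([.4286,.1162,.08],102.1)
c=load("top0"); w=cloud(c); p=w[160:205,150:212].reshape(-1,3); p=p[(p[:,2]>.1)&(p[:,2]<.2)]; print("red",p.min(0),p.max(0))
E
```

```text
time: 33.2
eef_pos: [0.428, 0.1174, 0.2106]
ee_rot: [-0.001, -0.108, 0.994, -0.016]
ft_force: [0.1, 0.4, -0.1]
gripper_width: -0.0002
t 33.2 pos [0.428  0.1174 0.2106] jaw yaw 102.44 tilt [ 0.0016 -0.0315 -0.9995] q6 -2.1 w -0.0002 F [ 0.1  0.4 -0.1]
shift cm [-0.1   0.27 13.06] dist 13.1 roll 0.006 (or -3.136)
red [0.5126003  0.16821813 0.10008517] [0.56538979 0.23726322 0.15795372]
```

```bash
python3 -m jog '[[[-1,-0.1,0.2,4,0],[-1,-0.1,0.3,8.5,0],[-1,-0.1,0.3,12,0],[-1,-0.1,0.3,13,0],[-1,-0.1,0.3,13,0],[-1,-0.1,-0.3,13,0],[-1,-0.1,-0.7,13,0],[-1,-0.1,-1,13,0],[-1,-0.1,-1,13,0]]]'; python3 - <<'E'
from h import *
go([.4286,.1162,.08],102.1)
E
```

```text
time: 34.1
eef_pos: [0.432, 0.1038, 0.0822]
ee_rot: [0.0, -0.108, 0.994, -0.015]
ft_force: [0.4, 0.0, 1.0]
gripper_width: 0.0001
t 34.1 pos [0.432  0.1038 0.0822] jaw yaw 102.4 tilt [ 0.0034 -0.0302 -0.9995] q6 -2.075 w 0.0001 F [0.4 0.  1. ]
shift cm [0.06 1.29 0.19] dist 1.3 roll 0.005 (or -3.136)
```

```bash
python3 -m jog '[[[-1,0,-0.2,0,0],[-1,0,-0.4,0,0],[-1,0,-0.6,0,0],[-1,0,-0.6,0,0]]]'; python3 - <<'E'
from h import *
go([.4286,.1162,.08],102.1)
E
```

```text
time: 34.5
eef_pos: [0.4334, 0.0996, 0.0831]
ee_rot: [0.001, -0.108, 0.994, -0.013]
ft_force: [-4.4, 9.1, 4.7]
gripper_width: -0.0002
t 34.5 pos [0.4334 0.0996 0.0831] jaw yaw 102.45 tilt [ 0.0042 -0.0266 -0.9996] q6 -2.061 w -0.0002 F [-4.4  9.1  4.7]
shift cm [0.11 1.74 0.26] dist 1.8 roll 0.006 (or -3.136)
```

```bash
python3 -m jog '[[[-1,0,-0.4,0,0],[-1,0,-0.5,0,0]]]'; python3 -m jog '[[[-1,0,-0.5,0,0],[-1,0,-0.5,0,0]]]';python3 -m jog '[[[-1,0,-0.5,0,0],[-1,0,-0.5,0,0]]]'; python3 - <<'E'
from h import *
go([.4286,.1162,.08],102.1)
E
```

```text
time: 34.7
eef_pos: [0.4335, 0.0993, 0.0834]
ee_rot: [0.001, -0.109, 0.994, -0.009]
ft_force: [-15.8, 25.5, 7.1]
gripper_width: -0.0001
time: 34.9
eef_pos: [0.4335, 0.0995, 0.0836]
ee_rot: [0.0, -0.111, 0.994, -0.003]
ft_force: [-15.7, 24.5, 6.6]
gripper_width: -0.0
time: 35.1
eef_pos: [0.4337, 0.0996, 0.0837]
ee_rot: [0.001, -0.112, 0.994, 0.002]
ft_force: [-11.1, 22.2, 4.9]
gripper_width: 0.0001
t 35.1 pos [0.4337 0.0996 0.0837] jaw yaw 102.84 tilt [ 7.e-04  4.e-03 -1.e+00] q6 -2.027 w 0.0001 F [-11.1  22.2   4.9]
shift cm [0.13 1.73 0.37] dist 1.8 roll 0.013 (or -3.129)
```

```bash
python3 -m jog '[[[-1,0,-0.45,0,0],[-1,0,-0.45,0,0]]]'; python3 -m jog '[[[-1,0,0.5,0,0],[-1,0,1.5,0,0],[-1,0,1.5,-2,0],[-1,0,1.5,-6,0],[-1,0,1.5,-10,0],[-1,0,1.5,-13,0],[-1,0,1.5,-13,0]]]'; python3 - <<'E'
from h import *
go([.5074,-.0232,.21],12.1)
E
```

```text
time: 35.3
eef_pos: [0.4337, 0.0999, 0.0839]
ee_rot: [0.0, -0.113, 0.994, 0.007]
ft_force: [-13.7, 21.2, 6.9]
gripper_width: -0.0001
time: 36.0
eef_pos: [0.4321, 0.1129, 0.2189]
ee_rot: [0.004, -0.113, 0.994, 0.007]
ft_force: [-0.6, 0.3, -0.4]
gripper_width: -0.0001
t 36.0 pos [0.4321 0.1129 0.2189] jaw yaw 102.94 tilt [ 0.0063  0.0155 -0.9999] q6 -2.05 w -0.0001 F [-0.6  0.3 -0.4]
shift cm [ -4.29 -14.96   0.73] dist 15.6 roll -1.556 (or 1.585)
```

```bash
python3 -m jog '[[[-1,-0.4,-1.5,0,-0.15],[-1,-0.8,-3,0,-0.3],[-1,-1.3,-4.5,0,-0.45],[-1,-1.7,-6,0,-0.6],[-1,-2.1,-7.5,0,-0.75],[-1,-2.6,-9,0,-0.9],[-1,-3,-10.5,0,-1.05],[-1,-3.4,-12,0,-1.2],[-1,-3.9,-13.5,0,-1.35],[-1,-4.3,-15,0,-1.5]]]'; python3 - <<'E'
from h import *
go([.5089,-.0201,.068],12.1)
E
```

```text
time: 37.0
eef_pos: [0.5076, -0.0244, 0.2162]
ee_rot: [-0.007, 0.762, -0.648, -0.003]
ft_force: [0.1, -0.6, 0.6]
gripper_width: 0.0002
t 37.0 pos [ 0.5076 -0.0244  0.2162] jaw yaw -170.79 tilt [ 0.0046  0.0143 -0.9999] q6 -0.18 w 0.0002 F [ 0.1 -0.6  0.6]
shift cm [-0.21 -0.1  14.82] dist 14.8 roll -0.050 (or 3.091)
```

```bash
python3 -m jog '[[[-1,0,0,4,-0.05],[-1,0,0,8.5,-0.05],[-1,0,0,12.5,-0.05],[-1,0,0,14.3,-0.05],[-1,0,0,14.8,-0.05],[-1,0,0,14.8,-0.05]]]'; python3 - <<'E'
from h import *
s=np.array([.4932,.0533]);th=np.radians(12.09);y=np.array([-np.sin(th),np.cos(th)])
p=s-y*.046
go([p[0],p[1],.068],12.1)
E
```

```text
time: 37.6
eef_pos: [0.5079, -0.0226, 0.0676]
ee_rot: [-0.006, 0.778, -0.629, -0.003]
ft_force: [-0.5, -0.2, 0.2]
gripper_width: -0.0005
t 37.6 pos [ 0.5079 -0.0226  0.0676] jaw yaw -167.93 tilt [ 0.0032  0.013  -0.9999] q6 -0.13 w -0.0005 F [-0.5 -0.2  0.2]
shift cm [-3.13 -0.15  0.  ] dist 3.1 roll -0.001 (or 3.141)
```

```bash
python3 -m jog '[[[-1,-1,-0.1,0,0],[-1,-2,-0.1,0,0],[-1,-2.6,-0.1,0,0],[-1,-2.9,-0.1,0,0],[-1,-2.95,-0.1,0,0]]]'; python3 -m jog '[[[-1,-0.1,0,0,0],[-1,-0.2,0,0,0],[-1,-0.2,0,0,0]]]'; python3 -c "
from h import *
go([.5,0,.068],12.1)"
```

```text
time: 38.1
eef_pos: [0.5029, 0.0068, 0.0686]
ee_rot: [-0.006, 0.778, -0.628, -0.002]
ft_force: [-0.2, -2.0, 1.5]
gripper_width: -0.0001
time: 38.4
eef_pos: [0.5024, 0.0082, 0.0687]
ee_rot: [-0.006, 0.778, -0.629, -0.002]
ft_force: [-0.1, -3.8, 1.3]
gripper_width: -0.0
t 38.4 pos [0.5024 0.0082 0.0687] jaw yaw -167.9 tilt [ 0.0039  0.0121 -0.9999] q6 -0.197 w -0.0 F [-0.1 -3.8  1.3]
shift cm [0.76 0.41 0.06] dist 0.9 roll -0.000 (or 3.142)
```

```bash
python3 -m jog '[[[-1,-0.15,0,0,0],[-1,-0.2,0,0,0],[-1,-0.2,0,0,0]]]'; python3 -m jog '[[[-1,-0.15,0,0,0],[-1,-0.2,0,0,0],[-1,-0.2,0,0,0]]]'; python3 -c "
from h import *
go([.5,0,.068],12.1)"
```

```text
time: 38.7
eef_pos: [0.5024, 0.0084, 0.0692]
ee_rot: [-0.005, 0.777, -0.629, -0.001]
ft_force: [1.9, -10.9, 0.3]
gripper_width: 0.0002
time: 39.0
eef_pos: [0.5023, 0.0083, 0.0697]
ee_rot: [-0.004, 0.777, -0.629, 0.0]
ft_force: [2.4, -10.9, 1.1]
gripper_width: 0.0002
t 39.0 pos [0.5023 0.0083 0.0697] jaw yaw -168.01 tilt [ 0.0051  0.0059 -1.    ] q6 -0.206 w 0.0002 F [  2.4 -10.9   1.1]
shift cm [0.77 0.4  0.16] dist 0.9 roll -0.002 (or 3.140)
```

```bash
python3 -m jog '[[[-1,0.5,0,0,0],[-1,2,0,0,0],[-1,4,0,0,0],[-1,4.5,0,-4,0],[-1,5,0,-8,0],[-1,8,0,-12,0],[-1,12,0,-12,0],[-1,16,0,-12,0],[-1,19,0,-12,0],[-1,19,0,-12,0]]]'; python3 snap.py 21; python3 faces.py 21; python3 snap.py 22;  python3 faces.py 22; python3 -c "
from h import *
c=load('scene22'); crop(c,200,170,320,290,5,'s22z.png')"
```

```text
time: 40.0
eef_pos: [0.5413, -0.1807, 0.1877]
ee_rot: [-0.004, 0.776, -0.631, -0.0]
ft_force: [-0.8, 0.6, -0.8]
gripper_width: 0.0003
21
  base y+ 101 at centre 31.03 slope -0.0029 sd 1.49 med 30.97
  base x- 142 at centre -74.64 slope -0.0042 sd 2.05 med -74.72
  mid y+ 100 at centre 30.11 slope -0.0042 sd 1.18 med 30.17
  mid x- 138 at centre -75.11 slope -0.0084 sd 2.08 med -75.01
  top y+ 122 at centre 30.69 slope 0.0102 sd 1.50 med 30.69
  top x- 147 at centre -75.32 slope 0.0093 sd 1.87 med -75.40
22
  base y+ 104 at centre 30.95 slope -0.0127 sd 1.40 med 30.84
  base x- 133 at centre -75.05 slope -0.0108 sd 2.01 med -74.78
  mid y+ 104 at centre 30.23 slope 0.0060 sd 1.55 med 30.09
  mid x- 142 at centre -75.19 slope 0.0231 sd 2.00 med -75.16
  top y+ 113 at centre 31.14 slope 0.0051 sd 1.20 med 31.15
  top x- 143 at centre -74.88 slope -0.0073 sd 2.07 med -74.92
```

View pics/s22z.png

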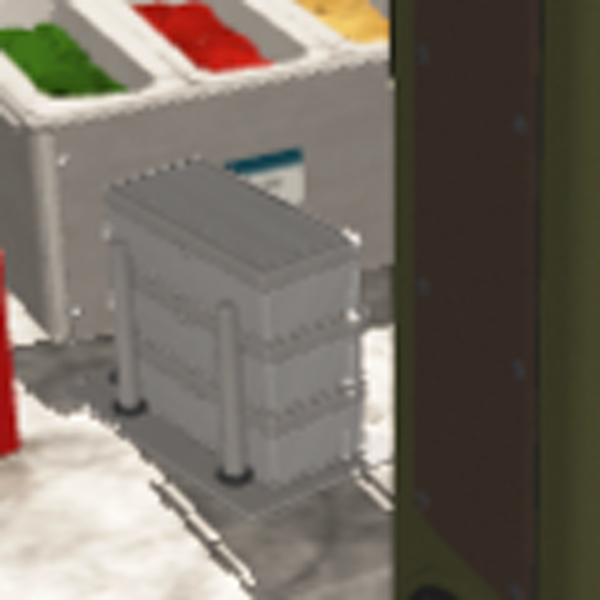

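View pics/top22c.png

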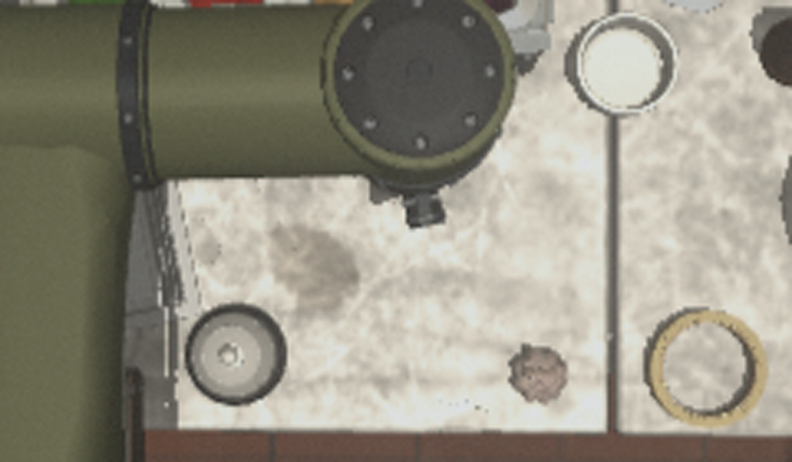

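```bash
python3 - <<'E'
from bench import ctrl
from h import *
a,b=load("top2"),load("top22")
for n,(u0,v0,u1,v1) in dict(bell=(258,222,296,262),garlic=(355,236,382,262),tape=(398,225,440,272),ramekin=(374,135,414,172)).items():
    d=np.abs(a["frame"][v0:v1,u0:u1].astype(int)-b["frame"][v0:v1,u0:u1]).mean(); print(n,"mean diff",d.round(1))
s=ctrl.observe(); print(s["time"],np.round(s["ft_force"],1),np.round(s["joint_vel"],3)); print(ctrl.hand_in())
E
```

```text
bell mean diff 4.0
garlic mean diff 3.9
tape mean diff 4.0
ramekin mean diff 3.6
40.2 [-0.9  0.6 -0.1] [ 0.013 -0.01  -0.002  0.003 -0.001 -0.   ]
the job is handed in; nothing more can be done
None
```

The column of three tins is finished and handed in at 40.2 s, within the 72 s limit.

**What I did**
- **Flat tin:** I set it on the bottom tin, pressing it against the side and end posts before letting go.
- **Standing tin:** I carried it to clear worktop, tipped it down about its bottom edge under a light grip, and let it go. The last 2.4° of tilt (about 6 mm at the raised end) it slid down between the fingers as I opened them slowly. The lid then read level to about 0.1°.
- **Stacking it:** I took that tin again, turned it, set it down once more to regrip it, and stacked it on top against the posts.
- **Extra push:** I straightened the tool, which earlier contact had tilted about 2°, by pressing the shut fingers against the outside of one side post at up to about 30 N. I then pushed the column lightly (about 11 N) towards the side posts.

**What the last checks showed**
- **Top and bottom tins:** the camera put both home, and the bottom tin was where it started to within the noise (about 0.2–0.3 mm).
- **Middle tin:** the camera still showed it about 0.7 mm short of the side posts. The push had met firm resistance and moved nothing further, so I think this is measurement error, but the two disagree.
- **End posts:** after release the camera was the only check. All three tins lined up there to within about 0.5 mm.
- **Other things:** the bell, the tape and the ramekin looked unchanged in the pictures. I did not check the pepper mill that way. The robot was touching nothing at hand-in.

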